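# Unload the bonding press onto the drying shelf

### The arm

A 6-joint arm with a two-finger parallel gripper is mounted at the origin on a cart in front of the work surface, level with it; the furniture and walls round the work are solid. World frame = base frame: x ahead of the robot, y to its left, z up, the work surface at z = 0. Lengths are in m, angles in rad, forces in N, time in s.
With the tool pointing down it reaches from about 0.35 to 0.775 m from the base axis. Payload 5.5 kg.
Tool frame: the origin (TCP) lies midway between the tips of the shut fingers; the grasp point (between the pads) lies grasp_offset behind it (grasp_offset is the distance from the TCP to the grasp point, in m); z points along the fingers, y is the line along which they close (so a half turn about z gives the same grasp; the last joint's range is limited). The gripper opens to 85 mm and grips with 20 to 120 N. Pads are 22 mm wide; open, the fingers measure 114 mm over their backs; the gripper's body (76 mm by 85 mm) begins 54 mm behind the grasp point. The pads swing forward as they close: fully open they stand 13 mm farther back than shut.
Start: joints at [1.069, 0.313, 0.046, 1.304, 0, 1.431], TCP at [0.204, 0.538, 0.231] pointing down, gripper open.
Joint ranges: [-2.76, 2.76], [-0.86, 1.69], [-1.03, 1.26], [-2.2, 2.34], [-1.47, 1.5], [-3.14, 3.14]. Speed limits (rad/s): [2.57, 2.57, 3.14, 3.14, 3.14, 3.14].

### API

Orientations are given as a unit quaternion [w, x, y, z].
In Python, from workcell import * gives the robot as it stands.
- The arm moves only by the tool step_arm, never from a script. Its argument "deltas" is a list of rows, each a list of 7 numbers: the shift along the world's x, y, z in mm, then the turn, a rotation vector about the world's x, y, z in degrees, then the gripper's target within -1 to 1 (fully open at 1, half-way at 0, shut at -1). A call has 1 to 5 rows; each row shifts and turns the commanded pose from where the row before left it; what a row does not reach is not made up. A row lasts 1/10 s, in which the tool goes at most 50 mm and 8.59 degrees, less where a joint would pass 70% of its speed; a pose out of reach is approached as far as the arm can. A call is refused whole if a number of a shift passes 50 or a number of a turn 8.59, either way. A call with a gripper value outside its range is refused whole. The fingers move at their own pace and stop on an object; "newtons" is the grip in N (left out, the last holds). Time passes only in rows, so rows that do not move let the fingers close. It gives the time, the measured TCP pose, the force, the opening and the grip force at its end, in the units of the state.
- get_state(): the state, without advancing time (a new reading comes with each control period).
- read_camera(name): name is "side" or "top"; returns a dict with "image" (480x640x3 uint8, red, green, blue), "z_map" (480x640 float32, m along the optical axis (not along the pixel's ray), 0 where there is no reading), "K" (3x3 intrinsics, pixels), "world_from_camera" (4x4, takes a point from camera to world coordinates). Camera axes: x right, y down, z forward; pixel columns grow to the right and rows downward; lengths in m; the calibration is good to about 2 mm. A picture is of the moment at which its call begins.
- hand_in(): hands the job in; it is judged then, once.
The state is a dict: "clock": time; "joint_pos": joint angles; "qvel": joint speeds; "tau": joint torques, N m; "tcp_pos": TCP position; "orientation": TCP orientation; "wrist_force": force on the tool from outside, world axes, zero at the start; "ft_torque": the same for the moment, N m; "finger_gap": finger opening in m; "grip_force": force on a finger pad.
Only numpy, scipy, OpenCV 4.12 (cv2) and the standard library are available. Lean on these libraries where they do the work, as an engineer would, in place of code of your own. Each camera call takes 0.05 s, during which the arm holds its last target. There are 200 camera calls.

### The job

The flow cells in the bonding press have cured: lift the press's sprung pawl off its ratchet wheel until the bar has sprung fully open, then lay all the cells flat on one another in one neat stack in the middle of the sloping drying shelf, every cell with a long edge right against the backstop. When they are all there, swing the empty bar down by its knob until the pawl catches and holds it shut, and leave the other things on the bench alone.

Things in the scene. Friction and masses are not known exactly. Their poses are not given: they have to be found in the camera images.
- cell1_center (a point): Flow cell: flat plate 56 x 36 x 9 mm, 35 g, white plastic frame on a glass base, small window and two dark ports on top. The point is its centre; x along the 56 mm, y along the 36 mm, z out of its top face. It starts flat on the press mat, its length square to the bar, 6 mm from its neighbours. Four to six cells are present.
- cell2_center (a point): Flow cell: flat plate 56 x 36 x 9 mm, 35 g, white plastic frame on a glass base, small window and two dark ports on top. The point is its centre; x along the 56 mm, y along the 36 mm, z out of its top face. It starts flat on the press mat, its length square to the bar, 6 mm from its neighbours. Four to six cells are present.
- cell3_center (a point): Flow cell: flat plate 56 x 36 x 9 mm, 35 g, white plastic frame on a glass base, small window and two dark ports on top. The point is its centre; x along the 56 mm, y along the 36 mm, z out of its top face. It starts flat on the press mat, its length square to the bar, 6 mm from its neighbours. Four to six cells are present.
- cell4_center (a point): Flow cell: flat plate 56 x 36 x 9 mm, 35 g, white plastic frame on a glass base, small window and two dark ports on top. The point is its centre; x along the 56 mm, y along the 36 mm, z out of its top face. It starts flat on the press mat, its length square to the bar, 6 mm from its neighbours. Four to six cells are present.
- cell5_center (a point): Flow cell: flat plate 56 x 36 x 9 mm, 35 g, white plastic frame on a glass base, small window and two dark ports on top. The point is its centre; x along the 56 mm, y along the 36 mm, z out of its top face. It starts flat on the press mat, its length square to the bar, 6 mm from its neighbours. Four to six cells are present.
- cell6_center (a point): Flow cell: flat plate 56 x 36 x 9 mm, 35 g, white plastic frame on a glass base, small window and two dark ports on top. The point is its centre; x along the 56 mm, y along the 36 mm, z out of its top face. It starts flat on the press mat, its length square to the bar, 6 mm from its neighbours. Four to six cells are present.
- shelf: Sloping shelf of the grey sheet-metal rack (fixed). Origin on its surface at the foot of the backstop, midway along it; x runs up the slope (25 degrees, rising away from the robot), y along the backstop, z out of the shelf. 95 mm up the slope, 120 mm wide, open at the sides. Backstop: wall at the low edge, face at x = 0, 100 mm long, 48 mm high. A cell lying home has its centre at x = 18 mm, y = 0, length along y.
- press: Bonding press, aluminium base 200 x 298 x 12 mm, fixed. Origin on the bench; x points to the back (away from the robot), y left along the bar. The cells lie on a mat whose top is 14 mm above the bench, x from -58 to 34 mm, y from -123 to 123 mm; they start with centres at x = -12, y = -105, -63, -21, 21, 63, 105 mm. The bar's 104 mm arms lie at y = -130 and 130 mm.
- press_hinge (a point): Middle of the hinge axis of the press bar, 92 mm behind the press origin and 38 mm above the bench; axes as those of the press: the hinge axis is y.
- press_knob (a point): Centre of the black drum knob (diameter 24 mm, 26 mm long along the hinge axis) on the middle of the bar, 129 mm from the hinge axis; bar at 0: on the robot's side of the hinge, 16 mm higher than it; bar open: above and 51 mm behind it, 157 mm over the bench. Pinched on its two flat ends it can swing in the fingers. Its axes turn with the bar.
- press_bar (a joint): Bar angle (rad): 0 shut on the cells, 1.85 fully open, standing up at the back. A damped spring drives it open (some 0.2 N m; about 1.5 s once the pawl is up). Shutting it clicks over teeth 0.39 rad apart; push it with the bed empty to its stop at -0.075 (2 to 4 N at the knob): the pawl drops in near -0.03 and then holds it at about 0.01.
- pawl_tab (a point): Point on the pawl's black finger tab at the right end of the press: an upright plate 18 x 10 x 28 mm, 10 mm thick along the press's y; the point is 12 mm below its top edge, 94 mm above the bench. The pawl's pivot is parallel to the press's y, 83 mm behind this point and 22 mm below it; raising the tab lifts the pawl.
- press_pawl (a joint): Pawl angle (rad): 0 down in the teeth, 0.45 at most; above 0.16 (tab raised 14 mm) it is clear of the teeth. A spring pulls it down (0.15 N m at 0, 0.24 at 0.3), so it falls back when let go; lifting it off takes about 3 N at the tab.
- marker: Bystander: marker pen 135 mm long, lying.
- forceps: Bystander: steel forceps 134 mm long, lying.
- petri_a: Bystander: petri dish, diameter 58 mm, 15 mm high.
- petri_b: Bystander: petri dish, diameter 58 mm, 15 mm high.
- reagent: Bystander: small reagent bottle, diameter 40 mm, 85 mm high, standing.
- reagent_tall: Bystander: reagent bottle, diameter 50 mm, 115 mm high, standing.

How it is judged:
On the way, in this order (a step that is already met when the one before it is completed fails the run):
1. the press bar is fully open (past 1.7 rad) (value of joint press_bar above 1.7 rad), for 0.2 s.
2. all cells lie stacked on the shelf against the backstop (x of cell1_center in the frame of shelf between 0.015 and 0.0215 m and y of cell1_center in the frame of shelf between -0.015 and 0.015 m and z of cell1_center in the frame of shelf between 0.001 and 0.053 m and angle between the x axis of each of cell1_center, cell2_center, cell3_center, cell4_center, cell5_center, cell6_center and the y axis of shelf, either way round below 0.12 rad and angle between the z axis of each of cell1_center, cell2_center, cell3_center, cell4_center, cell5_center, cell6_center and the z axis of shelf, either way round below 0.08 rad and x of cell2_center in the frame of shelf between 0.015 and 0.0215 m and y of cell2_center in the frame of shelf between -0.015 and 0.015 m and z of cell2_center in the frame of shelf between 0.001 and 0.053 m and x of cell3_center in the frame of shelf between 0.015 and 0.0215 m and y of cell3_center in the frame of shelf between -0.015 and 0.015 m and z of cell3_center in the frame of shelf between 0.001 and 0.053 m and x of cell4_center in the frame of shelf between 0.015 and 0.0215 m and y of cell4_center in the frame of shelf between -0.015 and 0.015 m and z of cell4_center in the frame of shelf between 0.001 and 0.053 m and x of cell5_center in the frame of shelf between 0.015 and 0.0215 m and y of cell5_center in the frame of shelf between -0.015 and 0.015 m and z of cell5_center in the frame of shelf between 0.001 and 0.053 m and x of cell6_center in the frame of shelf between 0.015 and 0.0215 m and y of cell6_center in the frame of shelf between -0.015 and 0.015 m and z of cell6_center in the frame of shelf between 0.001 and 0.053 m), for 0.3 s.
3. the empty bar is shut and the pawl holds it (value of joint press_bar below 0.08 rad and value of joint press_pawl below 0.06 rad), for 0.3 s.
At the end, for the whole second after the job is handed in: Every cell lies flat in the stack on the shelf (0.08 rad), its length along the backstop (0.12 rad), its long edge within 3 mm of the backstop, its centre within 15 mm of the shelf's middle; the bar is shut (below 0.08 rad), the pawl down (below 0.06 rad); all at rest (all of step 2 and all of step 3 and linear speed of each of cell1, cell2, cell3, cell4, cell5, cell6 below 0.02 m/s); the robot touches nothing.
It fails at once if a bystander is knocked away (more than 40 mm) (distance of any of marker, forceps, petri_a, petri_b, reagent, reagent_tall from where it was at the start of the episode above 0.04 m).
Of cell1, cell2, cell3, cell4, cell5, cell6 only 4 to 6 are there at a start; the rules pass over those that are not, and their reading is None.
At some moment in a run one of cell1, cell2, cell3, cell4, cell5, cell6 may be knocked a few centimetres aside while the robot is not near it.
Once in a run the grip may slacken for a moment while it holds something.
It also fails if it takes over 208 s, if anything falls off the work surface, if the arm or the gripper's body presses on something with over 40 N, if the wrist force passes 120 N, or if a joint passes its speed limit or range.

## Working session

There is one attempt and no reset: what is moved stays moved. The work goes in short steps, Python scripts to look and compute and a tool call to move; the robot and the scene stay as the last step left them, time stands still between calls to the robot, and variables do not carry over. Pictures are saved under pics/ and viewed, at most 14 in all, crops included, and the job is handed in when it is done.

Besides the shell and the picture viewer there is one more tool, called as name(argument=value, ...), one argument or row to a line, values as JSON. step_arm: Moves the arm, as the interface text tells. Its arguments: {"type":"object","properties":{"deltas":{"type":"array","items":{"type":"array","items":{"type":"number"}}},"newtons":{"type":"number"}},"required":["deltas"]}

```bash
mkdir -p pics; ls; python3 - <<'E'
from workcell import *
import cv2,numpy as np
s=get_state(); print({k:np.round(v,3) for k,v in s.items()})
for n in ("top","side"):
    c=read_camera(n); cv2.imwrite(f"pics/{n}0.png",c["image"][:,:,::-1]); np.savez(f"{n}0.npz",**c)
    print(n,c["K"].round(1).tolist(),c["world_from_camera"].round(3).tolist())
E
```

```text
pics
{'clock': np.float64(0.0), 'joint_pos': array([ 1.069,  0.314,  0.045,  1.304, -0.   ,  1.431]), 'qvel': array([ 0.001, -0.002, -0.002, -0.002, -0.   , -0.   ]), 'tau': array([-2.0000e-03, -4.8064e+01,  2.9852e+01,  2.0000e-02, -0.0000e+00,
       -0.0000e+00]), 'tcp_pos': array([0.203, 0.537, 0.23 ]), 'orientation': array([-0.   ,  0.18 ,  0.984, -0.001]), 'wrist_force': array([ 0.587,  0.023, -0.803]), 'ft_torque': array([ 0.04 , -0.036,  0.052]), 'grip_force': np.float64(0.0), 'finger_gap': np.float64(0.085)}
top [[433.7, 0.0, 320.5], [0.0, 433.7, 235.6], [0.0, 0.0, 1.0]] [[0.006, -0.988, 0.154, 0.369], [-1.0, -0.009, -0.022, 0.034], [0.023, -0.154, -0.988, 1.233], [0.0, 0.0, 0.0, 1.0]]
side [[480.8, 0.0, 321.6], [0.0, 480.8, 231.6], [0.0, 0.0, 1.0]] [[0.939, -0.169, 0.299, 0.121], [-0.343, -0.525, 0.779, -1.063], [0.025, -0.834, -0.551, 0.856], [0.0, 0.0, 0.0, 1.0]]
```

View pics/top0.png

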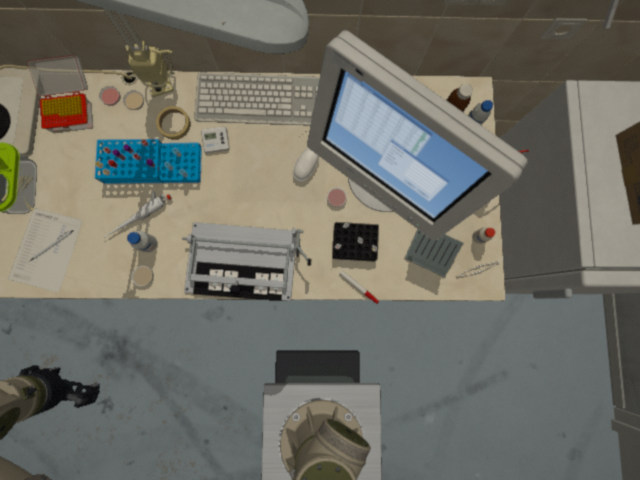

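View pics/side0.png

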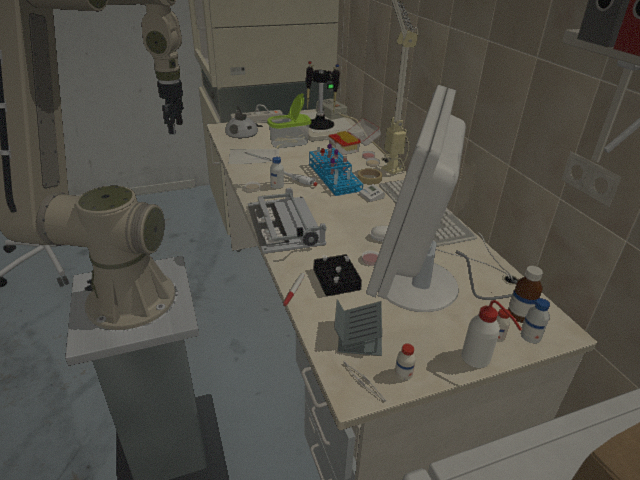

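The top view shows the press at about (242,262) and the grey rack at about (435,252), turned and near the monitor. The side view shows the rack at (360,330) and the press at (287,220). Next I'll enlarge both and compute a height map.

```bash
cat > h.py <<'E'
import numpy as np,cv2
from scipy.spatial.transform import Rotation as R
def load(n): return dict(np.load(n))
def cloud(c):
    z=c["z_map"]; v,u=np.mgrid[:z.shape[0],:z.shape[1]]
    K=c["K"]; p=np.stack([(u-K[0,2])/K[0,0]*z,(v-K[1,2])/K[1,1]*z,z],-1)
    T=c["world_from_camera"]; w=p@T[:3,:3].T+T[:3,3]; w[z==0]=np.nan; return w
def proj(c,p):
    T=np.linalg.inv(c["world_from_camera"]); q=np.atleast_2d(p)@T[:3,:3].T+T[:3,3]; q=q@c["K"].T; return q[:,:2]/q[:,2:]
def ray(c,u,v,h):
    T=c["world_from_camera"]; d=T[:3,:3]@np.linalg.inv(c["K"])@np.array([u,v,1.]); o=T[:3,3]; return o+d*(h-o[2])/d[2]
def crop(c,name,u0,u1,v0,v1,f):
    cv2.imwrite(name,cv2.resize(c["image"][v0:v1,u0:u1,::-1],None,fx=f,fy=f,interpolation=cv2.INTER_CUBIC))
E
python3 - <<'E'
from h import *
t=load("top0.npz"); s=load("side0.npz")
a=t["image"][210:310,170:330,::-1]; b=t["image"][190:310,390:520,::-1]
A=cv2.resize(a,(800,500//1),interpolation=3)
cv2.imwrite("pics/a.png",A)
B=cv2.resize(b,(416,384),interpolation=3); C=cv2.resize(s["image"][290:390,320:420,::-1],(384,384),interpolation=3)
cv2.imwrite("pics/b.png",np.hstack([B,C]))
cv2.imwrite("pics/c.png",cv2.resize(s["image"][180:255,240:340,::-1],(800,600),interpolation=3))
w=cloud(t)
np.set_printoptions(linewidth=200,suppress=True)
print("rack z mm"); 
for v in range(222,284,4): print(v,(w[v,402:470:4,2]*1000).round())
print("mon"); print(w[228,440],w[215,425],w[200,500], w[160,525],w[150,310])
E
```

```text
rack z mm
222 [ -1.  -1. 116. 128. 143. 156. 169. 174. 180. 207. 215. 229. 237. 254. 260.   3.  -3.]
226 [  1.   3.   1. 111. 125. 140. 152. 165. 176. 190. 198. 213. 226. 235.   5.  -0.   4.]
230 [  0.   0.  -3.  -2.   6. 120. 135. 147. 159. 176. 189. 196.   3.  -1.   1.   1.  -4.]
234 [  0.   2.  -4.  -4.   4.  50. 116. 126. 141. 156. 167.  -2.  -1.   3.  -1.   4.  nan]
238 [  1.   0.  -5.   5.  49.  51.  48. 109. 126. 136.  60.  61.  61.  -4.   0.  -1.  -1.]
242 [ 0.  1.  1. 38. 42. 39. 47. 49. 50. 53. 54. 52. 61. 59. 63. 66.  0.]
246 [ 2.  3.  5. 37. 38. 42. 42. 45. 45. 47. 47. 55. 58. 57. 55. -3.  3.]
250 [-1.  3. 27. 32. 35. 33. 39. 37. 44. 40. 46. 47. 55. 50. 55.  0. -4.]
254 [ 0.  7. 27. 28. 28. 34. 36. 36. 35. 37. 40. 43. 47. 48.  2.  2.  0.]
258 [-0.  7.  3. 36. 27. 28. 29. 31. 38. 35. 39. 38. 44. 43. nan  5.  1.]
262 [ 0. -4.  6. 70. 55. 40. 24. 28. 27. 34. 31. 37. 38.  4. -1. -1.  1.]
266 [ 3. -4. -2.  3.  3. 64. 62. 39. 22. 24. 29. 32. 32.  1.  1.  3. nan]
270 [-3. -3.  4.  5. -3. -0. -2. 63. 61. 47. 27. 25. -3. -8. -1.  1.  2.]
274 [ 3.  5. -2. -1.  1.  3. -2. -3. -0.  3. 63.  3. -2.  2.  3.  2.  1.]
278 [ 3. -4. -2. -2.  2. -3. -4.  2.  4. -0.  1.  2. -1.  3.  1.  1. -3.]
282 [ 2.  1. -0.  2.  2.  1.  2.  4. -3.  0.  4. -3.  0.  3.  1.  5. -0.]
mon
[ 0.55477817 -0.28375249  0.18620868] [ 0.58867218 -0.24963316  0.17854406] [ 0.76718573 -0.69307301 -0.38131518] [ 0.62693927 -0.35021193  0.49024795] [0.8053515  0.03927229 0.03708692]
```

View pics/a.png

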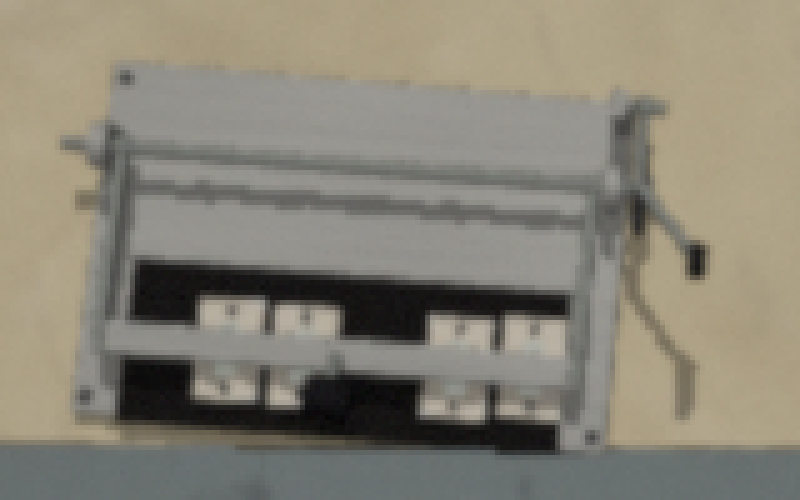

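View pics/b.png

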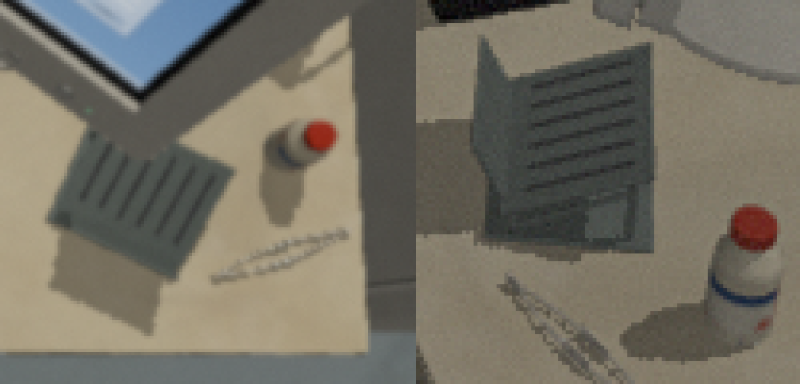

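View pics/c.png

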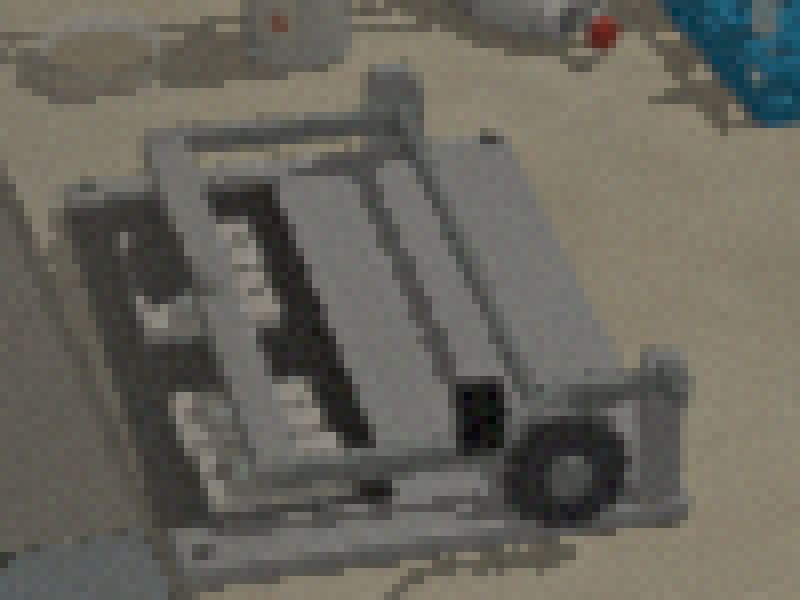

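The press holds four cells, seen in the 5x crop at (232,345), (305,355), (458,365) and (535,365). The knob is at (330,400) and the tab at (697,260). The rack's backstop runs from the lower left to (155,270) in the crop, and the monitor corner hangs over its top-left corner. Next I'll fit the frames.

```bash
python3 - <<'E'
from h import *
import workcell; print([k for k in dir(workcell) if not k.startswith('_')], getattr(workcell,'grasp_offset',None))
np.set_printoptions(linewidth=200,suppress=True,precision=4)
t=load("top0.npz"); s=load("side0.npz")
P=lambda x,y:(170+(x-2)/5,210+(y-2)/5)   # crop -> pixel
for n,(x,y),h in [("scrBL",(125,77),.012),("scrFL",(84,397),.012),("scrFR",(592,437),.012),("knob",(330,400),.054),("tabtop",(697,245),.106),("tabc",(697,260),.094)]:
    print(n,ray(t,*P(x,y),h))
# white cells
im=t["image"].astype(int); sub=im[262:300,200:290]
m=((sub.min(2)>170)).astype(np.uint8)
n,l,st,ce=cv2.connectedComponentsWithStats(m)
for i in range(1,n):
    if st[i,4]>15: print("white",st[i],ray(t,ce[i][0]+200,ce[i][1]+262,.023)[:2])
# rack plane fit
for c,nm,(v0,v1,u0,u1) in [(t,"top",(236,276,402,462)),(s,"side",(295,355,330,390))]:
    w=cloud(c)[v0:v1,u0:u1].reshape(-1,3); w=w[(w[:,2]>.015)&(w[:,2]<.1)]
    best=None; rng=np.random.default_rng(0)
    for k in range(800):
        q=w[rng.choice(len(w),3,False)]; nn=np.cross(q[1]-q[0],q[2]-q[0]); L=np.linalg.norm(nn)
        if L<1e-6: continue
        nn/=L; nn*=np.sign(nn[2])
        if abs(nn[2]-np.cos(np.radians(25)))>.04: continue
        inl=abs((w-q[0])@nn)<.004
        if best is None or inl.sum()>best.sum(): best=inl
    q=w[best]; c0=q.mean(0); nn=np.linalg.svd(q-c0)[2][2]; nn*=np.sign(nn[2])
    print(nm,len(w),best.sum(),"c",c0,"n",nn,"tilt",np.degrees(np.arccos(nn[2])),"yaw",np.degrees(np.arctan2(-nn[1],-nn[0])))
    yaw=np.arctan2(-nn[1],-nn[0]); xs=np.array([np.cos(yaw)*.9063,np.sin(yaw)*.9063,.4226]); ys=np.array([-np.sin(yaw),np.cos(yaw),0])
    print("  x range",np.percentile(q@xs,[1,99])," y range",np.percentile(q@ys,[1,99]),"xs",xs,"ys",ys,"zlev",np.median(q@np.cross(xs,ys)))
# backstop top edge from top view: highest points in z .055-.075
w=cloud(t)[244:280,400:462].reshape(-1,3); b=w[(w[:,2]>.054)&(w[:,2]<.078)&(w[:,0]<.50)]
vx,vy,x0,y0=cv2.fitLine(b[:,:2].astype(np.float32),cv2.DIST_HUBER,0,.01,.01).ravel(); print("backstop",len(b),np.degrees(np.arctan2(-vx,vy)),b.mean(0),np.percentile(b@[vx,vy,0],[1,99])-b.mean(0)@[vx,vy,0])
E
```

```text
['MotionError', 'get_state', 'grasp_offset', 'hand_in', 'read_camera'] 0.0187
scrBL [0.5872 0.365  0.012 ]
scrFL [0.4066 0.3785 0.012 ]
scrFR [0.3864 0.0964 0.012 ]
knob [0.4046 0.2352 0.054 ]
tabtop [0.4845 0.0387 0.106 ]
tabc [0.4778 0.0387 0.094 ]
top 1452 1164 c [ 0.5154 -0.3137  0.0415] n [-0.3851  0.1754  0.9061] tilt 25.034348154352557 yaw -24.485639529623775
  x range [0.5188 0.612 ]  y range [-0.1253 -0.0082] xs [ 0.8248 -0.3756  0.4226] ys [0.4145 0.9101 0.    ] zlev -0.21554393666202457
side 1750 1374 c [ 0.5187 -0.3166  0.0443] n [-0.3839  0.1778  0.9061] tilt 25.029618507396922 yaw -24.84563930700183
  x range [0.5179 0.6132]  y range [-0.1252 -0.0066] xs [ 0.8224 -0.3808  0.4226] ys [0.4202 0.9074 0.    ] zlev -0.21505412504397697
backstop 101 -25.003874 [ 0.4666 -0.2844  0.0636] [-0.0481  0.0477]
```

```bash
python3 - <<'E'
from h import *
np.set_printoptions(linewidth=200,suppress=True,precision=4)
t=load("top0.npz"); s=load("side0.npz")
sub=t["image"][262:300,200:290].astype(int)
m=(sub.min(2)>150).astype(np.uint8)
print(np.percentile(sub.min(2),[5,50,90,98]))
n,l,st,ce=cv2.connectedComponentsWithStats(m)
pts=[]
for i in range(1,n):
    if st[i,4]>15:
        u0,v0,ww,hh=st[i,:4]; print("white",st[i],ray(t,ce[i][0]+200,ce[i][1]+262,.023)[:2], ray(t,ce[i][0]+200,v0+261.5,.023)[:2],ray(t,ce[i][0]+200,v0+hh+261.5,.023)[:2])
yaw=np.radians(-24.8); ct,sn=np.cos(np.radians(25)),np.sin(np.radians(25))
xs=np.array([np.cos(yaw)*ct,np.sin(yaw)*ct,sn]); ys=np.array([-np.sin(yaw),np.cos(yaw),0]); zs=np.cross(xs,ys)
for lst in [(t,(236,276,402,462)),(s,(295,355,330,390))]:
    c,(v0,v1,u0,u1)=lst; w=cloud(c)[v0:v1,u0:u1].reshape(-1,3); w=w[(w[:,2]>.015)&(w[:,2]<.1)]
    z=w@zs; q=w[abs(z+.2153)<.006]; print("z",np.median(q@zs),"x",np.percentile(q@xs,[.5,99.5]),"y",np.percentile(q@ys,[.5,99.5]))
b=np.array([.4666,-.2844,.0636]); print("backstop top in xyz",b@xs,b@ys,b@zs)
O=xs*.518-ys*.0664-zs*.2153; print("O",O,"xs",xs,"ys",ys,"zs",zs)
np.savez("shelf.npz",O=O,xs=xs,ys=ys,zs=zs)
# monitor points in shelf frame near stack
w=cloud(t)[100:260,380:500].reshape(-1,3); w=np.vstack([w,cloud(s)[80:300,370:470].reshape(-1,3)]); w=w[(w[:,2]>.1)]
q=(w-O)@np.c_[xs,ys,zs]
for z0 in np.arange(.05,.3,.03):
    k=q[(q[:,2]>z0)&(q[:,2]<z0+.03)&(abs(q[:,1])<.07)]; 
    if len(k): print("z",z0.round(2),"min x",np.percentile(k[:,0],1),len(k))
# press: tab/knob/arms in side cam (crop 8x of u0=240,v0=180)
S=lambda x,y:(240+(x-3.5)/8,180+(y-3.5)/8)
w=cloud(s)
for nm,(x,y) in dict(scrBL=(490,138),scrFR=(203,550),tabc=(480,415),tabtop=(480,385),wheel=(570,475)).items():
    u,v=S(x,y); print(nm,w[int(round(v)),int(round(u))])
E
```

```text
[ 16.  96. 145. 160.]
white [11  9 11  5 38] [0.451  0.2954] [0.4577 0.2957] [0.4439 0.2951]
white [26 10 11  6 39] [0.4474 0.2553] [0.4553 0.2556] [0.4387 0.255 ]
white [56 12 12  7 42] [0.4417 0.1701] [0.4504 0.1703] [0.431  0.1698]
white [72 12 11  8 60] [0.4394 0.1268] [0.4507 0.127 ] [0.4286 0.1266]
z -0.21568107580348025 x [0.5183 0.6136] y [-0.1227 -0.0043]
z -0.21501222395970807 x [0.5172 0.6138] y [-0.1259 -0.0063]
backstop top in xyz 0.51887780328987 -0.06245557322537299 -0.1717818576746948
O [ 0.4809 -0.2954  0.0238] xs [ 0.8227 -0.3802  0.4226] ys [0.4195 0.9078 0.    ] zs [-0.3836  0.1773  0.9063]
z 0.05 min x 0.08169486463128334 406
z 0.08 min x 0.09711021439937367 679
z 0.11 min x 0.11703615445369142 759
z 0.14 min x 0.1371621094714446 791
z 0.17 min x 0.15767209003281057 869
z 0.2 min x 0.17847693338833126 931
z 0.23 min x 0.19951741132343145 1033
z 0.26 min x 0.22039284872625065 1167
z 0.29 min x 0.24117470970530747 974
scrBL [0.586  0.3627 0.0135]
scrFR [0.3864 0.0989 0.0126]
tabc [0.4749 0.0301 0.0993]
tabtop [0.4769 0.0365 0.1051]
wheel [0.5209 0.0647 0.0394]
```

step_arm(
  deltas=[
    [27,-45,0,0,0,3.5,0],
    [27,-45,0,0,0,3.5,0],
    [27,-45,0,0,0,3.5,0],
    [27,-45,0,0,0,3,0],
    [27,-45,0,0,0,3,0],
  ],
)

```text
clock: 0.6
tcp_pos: [0.3325, 0.3217, 0.231]
orientation: [-0.0, 0.035, 0.999, -0.0]
wrist_force: [1.2, 0.6, 0.0]
finger_gap: 0.0425
grip_force: 0.0
```

step_arm(
  deltas=[
    [27,-45,0,0,0,0,0],
    [27,-45,0,0,0,0,0],
    [27,-45,0,0,0,0,0],
    [27,-45,0,0,0,0,0],
    [27,-45,0,0,0,0,0],
  ],
)

```text
clock: 1.1
tcp_pos: [0.4612, 0.1071, 0.2312]
orientation: [-0.0, 0.037, 0.999, 0.0]
wrist_force: [1.2, 1.7, -0.5]
finger_gap: 0.043
grip_force: 0.0
```

step_arm(
  deltas=[
    [3.5,-50,-20,0,0,0,0],
    [0,0,-20,0,0,0,0],
    [0,0,0,0,0,0,0],
  ],
)

```text
clock: 1.4
tcp_pos: [0.4621, 0.0612, 0.1901]
orientation: [-0.003, 0.039, 0.999, 0.0]
wrist_force: [-0.6, 0.3, -0.2]
finger_gap: 0.0429
grip_force: 0.0
```

step_arm(
  deltas=[
    [15,-22,-25,0,0,0,0],
    [0,0,-25,0,0,0,0],
    [0,0,-25,0,0,0,0],
    [0,0,0,0,0,0,0],
  ],
)

```text
clock: 1.8
tcp_pos: [0.4765, 0.0418, 0.1155]
orientation: [-0.003, 0.036, 0.999, 0.0]
wrist_force: [-0.6, -0.0, 0.5]
finger_gap: 0.0428
grip_force: 0.0
```

```bash
python3 - <<'E'
from workcell import *
from h import *
t=read_camera("top"); s=read_camera("side"); print(get_state()["tcp_pos"])
a=cv2.resize(t["image"][210:310,250:350,::-1],(400,400),interpolation=3)
b=cv2.resize(s["image"][170:270,260:360,::-1],(400,400),interpolation=3)
cv2.imwrite("pics/d.png",np.hstack([a,b]))
E
```

```text
[0.47889043 0.04161341 0.11849339]
```

View pics/d.png

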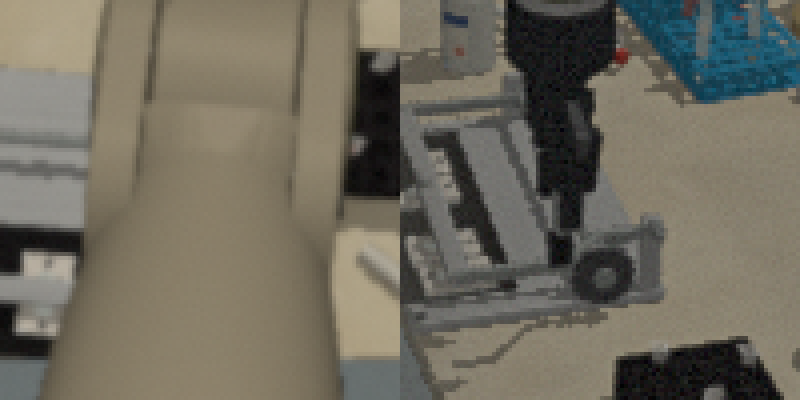

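The side view shows the fingers at (570,200), straddling just above the tab at (560,248). I'll descend and pinch.

step_arm(
  deltas=[
    [0,-2,-20,0,0,0,0],
    [0,0,-20,0,0,0,0],
    [0,0,0,0,0,0,-1],
    [0,0,0,0,0,0,-1],
    [0,0,0,0,0,0,-1],
  ],
  newtons=40,
)

```text
clock: 2.4
tcp_pos: [0.479, 0.0392, 0.0793]
orientation: [0.0, 0.036, 0.999, 0.0]
wrist_force: [-4.1, -0.8, 2.9]
finger_gap: 0.0119
grip_force: 34.0
```

step_arm(
  deltas=[
    [0,0,0,0,0,0,-1],
    [0,0,0,0,0,0,-1],
    [0,0,0,0,0,0,-1],
  ],
)

```text
clock: 2.7
tcp_pos: [0.479, 0.0391, 0.0791]
orientation: [0.0, 0.037, 0.999, 0.0]
wrist_force: [-5.4, 0.3, 6.4]
finger_gap: 0.0114
grip_force: 33.8
```

step_arm(
  deltas=[
    [0.7,0,5,0.25,3.4,0,-1],
    [0.8,0,5,0.25,3.4,0,-1],
    [0.9,0,5,0.25,3.4,0,-1],
    [1,0,4.5,0.25,3.4,0,-1],
    [1.2,0,4,0.25,3.4,0,-1],
  ],
)

```text
clock: 3.2
tcp_pos: [0.4828, 0.0376, 0.1019]
orientation: [-0.15, 0.037, 0.988, 0.004]
wrist_force: [-3.9, -4.1, 0.2]
finger_gap: 0.0092
grip_force: 78.0
```

step_arm(
  deltas=[
    [0,0,0,0,0,0,-1],
    [0,0,0,0,0,0,-1],
    [0,0,0,0,0,0,-1],
    [0,0,0,0,0,0,-1],
    [0,0,0,0,0,0,-1],
  ],
)

```text
clock: 3.7
tcp_pos: [0.4818, 0.0377, 0.1014]
orientation: [-0.15, 0.037, 0.988, 0.004]
wrist_force: [-7.2, -4.2, -1.0]
finger_gap: 0.0093
grip_force: 64.4
```

step_arm(
  deltas=[
    [0,0,0,0,0,0,-1],
    [0,0,0,0,0,0,-1],
    [0,0,0,0,0,0,-1],
    [0,0,0,0,0,0,-1],
    [0,0,0,0,0,0,-1],
  ],
)

```text
clock: 4.2
tcp_pos: [0.4817, 0.0377, 0.1014]
orientation: [-0.15, 0.037, 0.988, 0.004]
wrist_force: [-7.2, -4.4, -1.5]
finger_gap: 0.0096
grip_force: 43.6
```

step_arm(
  deltas=[
    [0,0,0,0,0,0,-1],
    [0,0,0,0,0,0,-1],
    [0,0,0,0,0,0,-1],
    [0,0,0,0,0,0,-1],
    [0,0,0,0,0,0,-1],
  ],
)

```text
clock: 4.7
tcp_pos: [0.4817, 0.0377, 0.1014]
orientation: [-0.15, 0.037, 0.988, 0.004]
wrist_force: [-6.3, -4.0, -0.7]
finger_gap: 0.0089
grip_force: 65.0
```

```bash
python3 - <<'E'
from workcell import *
from h import *
s=read_camera("side"); w=cloud(s); k=w[170:250,240:330].reshape(-1,3)
o=np.array([.4405,.2326]); ax=np.array([.9973,-.0732]);ay=np.array([.0732,.9973])
x=(k[:,:2]-o)@ax; y=(k[:,:2]-o)@ay
m=(abs(y)<.1)&(k[:,2]>.06); print(m.sum(),"x",np.percentile(x[m],[5,50,95]),"z",np.percentile(k[m,2],[5,50,95,99]))
E
```

```text
80 x [0.10417758 0.10868281 0.12116161] z [0.13850043 0.1465428  0.15118595 0.1524087 ]
```

step_arm(
  deltas=[
    [0,0,0,0,0,0,0],
    [0,0,0,0,0,0,0],
    [0,0,0,0,0,0,0],
    [-5,0,25,0,0,0,0],
    [-10,0,40,0,0,0,0],
  ],
)

```text
clock: 5.25
tcp_pos: [0.4681, 0.0388, 0.1652]
orientation: [-0.15, 0.037, 0.988, 0.005]
wrist_force: [0.4, 0.1, 0.5]
finger_gap: 0.0423
grip_force: 0.0
```

step_arm(
  deltas=[
    [-20,-20,40,-0.25,-3.4,0,1],
    [-20,-40,30,-0.25,-3.4,0,1],
    [-20,-40,0,-0.25,-3.4,0,1],
    [-20,-40,0,-0.25,-3.4,0,1],
    [0,-40,0,-0.25,-3.4,0,1],
  ],
)

```text
clock: 5.75
tcp_pos: [0.3886, -0.1392, 0.2354]
orientation: [0.002, 0.037, 0.999, -0.001]
wrist_force: [1.2, -0.3, 0.2]
finger_gap: 0.0853
grip_force: 0.0
```

```bash
python3 - <<'E'
from workcell import *
from h import *
np.set_printoptions(linewidth=200,suppress=True,precision=4)
st=get_state(); print(st["tcp_pos"],st["orientation"],st["joint_pos"])
t=read_camera("top"); np.savez("top1.npz",**t); s=read_camera("side"); np.savez("side1.npz",**s)
a=cv2.resize(t["image"][210:310,170:330,::-1],(640,400),interpolation=3)
cv2.imwrite("pics/e.png",a)
sub=t["image"][258:300,195:295].astype(int)
m=((sub.min(2)>105)&(sub.max(2)-sub.min(2)<60)&(sub.max(2)>140)).astype(np.uint8)
m=cv2.morphologyEx(m,cv2.MORPH_CLOSE,np.ones((3,3),np.uint8))
c,_=cv2.findContours(m,cv2.RETR_EXTERNAL,cv2.CHAIN_APPROX_NONE)
for k in c:
    if cv2.contourArea(k)>60:
        r=cv2.minAreaRect(k); print(r, ray(t,r[0][0]+195,r[0][1]+258,.023)[:2])
E
```

```text
[ 0.3886 -0.1392  0.2354] [ 0.0021  0.0366  0.9993 -0.0009] [-0.5394 -0.0064 -0.3254  1.2474  0.0004 -0.4661]
((27.751728057861328, 21.979310989379883), (27.405012130737305, 19.76482391357422), 4.763640880584717) [0.4317 0.2769]
((74.5, 20.5), (41.0, 49.0), 90.0) [0.4367 0.148 ]
((20.0, 2.0), (4.0, 40.0), 90.0) [0.4869 0.3006]
```

View pics/e.png

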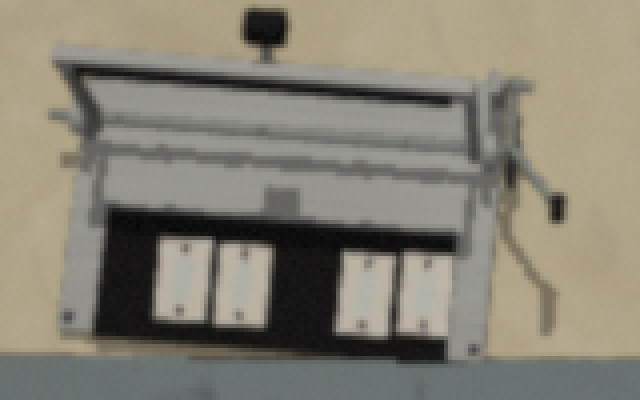

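The bar is open, with the knob at (265,28). All four cells are in view, centred in the 4x crop at about (184,280), (243,284), (365,292) and (424,296). Now I'll refine the cell centres.

```bash
python3 - <<'E'
from h import *
np.set_printoptions(linewidth=200,suppress=True,precision=4)
t=load("top1.npz")
sub=t["image"].astype(int)[262:300,196:290]
m=((sub.min(2)>110)).astype(np.uint8)
# mat-bounded: mask interior polygon
q=np.array([(106,210),(455,238),(448,360),(95,338)])/4.+[170-196-.4,210-262-.4]
pm=np.zeros_like(m); cv2.fillPoly(pm,[q.round().astype(np.int32)],1); m&=pm
C=[]
for (x,y) in [(184,280),(243,284),(365,292),(424,296)]:
    u,v=x/4+170-196-.4,y/4+210-262-.4
    b=np.zeros_like(m); b[:,int(round(u-7)):int(round(u+8))]=1
    vv,uu=np.nonzero(m&b); 
    vv2=vv[(vv>v-14)&(vv<v+14)]; uu2=uu[(vv>v-14)&(vv<v+14)]
    p=ray(t,(uu2.min()+uu2.max())/2+196,(vv2.min()+vv2.max())/2+262,.023)
    p2=ray(t,u+196,v+262,.023); C.append(p2); print(p2,p,len(vv2),uu2.min(),uu2.max(),vv2.min(),vv2.max())
C=np.array(C)[:,:2]; off=np.array([.063,.021,-.063,-.105])
for yw in (-3.8,-4.2,-4.6):
    a=np.radians(yw); ax=np.array([np.cos(a),np.sin(a)]);ay=np.array([-ax[1],ax[0]])
    o=C-np.outer(off,ay)+.012*ax; print(yw,o.mean(0),(o-o.mean(0)).round(4).tolist())
w=cloud(t)
print("z cell",[np.nanmedian(w[int(210+y/4)-3:int(210+y/4)+3,int(170+x/4)-2:int(170+x/4)+3,2]) for x,y in [(184,280),(243,284),(365,292),(424,296)]])
E
```

```text
[0.4326 0.2966 0.023 ] [0.4329 0.2969 0.023 ] 252 13 26 8 27
[0.4301 0.2559 0.023 ] [0.429  0.2554 0.023 ] 250 28 41 9 29
[0.4252 0.1716 0.023 ] [0.4241 0.1712 0.023 ] 253 58 72 11 31
[0.4227 0.1308 0.023 ] [0.4189 0.1296 0.023 ] 269 73 87 11 35
-3.8 [0.441  0.2339] [[-0.0006, -0.001], [-0.0003, 0.0003], [0.0003, -0.0002], [0.0006, 0.0009]]
-4.2 [0.4412 0.2338] [[-0.0012, -0.0009], [-0.0006, 0.0003], [0.0006, -0.0002], [0.0012, 0.0009]]
-4.6 [0.4413 0.2337] [[-0.0018, -0.0009], [-0.0009, 0.0003], [0.0009, -0.0002], [0.0018, 0.0008]]
z cell [np.float64(0.02390679137683549), np.float64(0.02401727186112479), np.float64(0.024181511920943533), np.float64(0.022473006830742825)]
```

step_arm(
  deltas=[
    [3,25,0,0,0,8.2,0.6],
    [3,25,0,0,0,8.2,0.6],
    [3,25,0,0,0,8.2,0.6],
    [3,25,0,0,0,8.2,0.6],
    [3,25,0,0,0,8.2,0.6],
  ],
  newtons=30,
)

```text
clock: 6.35
tcp_pos: [0.4055, -0.0119, 0.2346]
orientation: [0.0, -0.318, 0.948, -0.0]
wrist_force: [0.3, -0.4, 0.2]
finger_gap: 0.0683
grip_force: 0.0
```

step_arm(
  deltas=[
    [3,25,0,0,0,8.2,0.6],
    [3,25,0,0,0,8.2,0.6],
    [3,25,0,0,0,8.2,0.6],
    [3,25,-20,0,0,8.2,0.6],
    [3,25,-35,0,0,8.2,0.6],
  ],
)

```text
clock: 6.85
tcp_pos: [0.4226, 0.1137, 0.181]
orientation: [0.003, -0.63, 0.776, -0.002]
wrist_force: [0.8, -0.3, 0.5]
finger_gap: 0.0685
grip_force: 0.0
```

step_arm(
  deltas=[
    [3,19,-40,0,0,8.4,0.6],
    [0,0,-40,0,0,0,0.6],
    [0,0,-30,0,0,0,0.6],
    [0,0,0,0,0,0,0.6],
  ],
)

```text
clock: 7.25
tcp_pos: [0.4196, 0.1311, 0.0658]
orientation: [-0.003, -0.684, 0.73, 0.002]
wrist_force: [-0.6, 0.6, -0.7]
finger_gap: 0.0683
grip_force: 0.0
```

step_arm(
  deltas=[
    [2,-1,-25,0,0,0,0.6],
    [0,0,-20,0,0,0,0.6],
    [0,0,0,0,0,0,0.6],
  ],
)

```text
clock: 7.55
tcp_pos: [0.4244, 0.1298, 0.0238]
orientation: [-0.001, -0.683, 0.73, 0.001]
wrist_force: [-0.4, -0.2, 0.3]
finger_gap: 0.0681
grip_force: 0.0
```

step_arm(
  deltas=[
    [0,0,-4,0,0,0,0.6],
    [0,0,-4,0,0,0,0.6],
    [0,0,0,0,0,0,0.6],
  ],
)

```text
clock: 7.85
tcp_pos: [0.4257, 0.1297, 0.0169]
orientation: [0.001, -0.683, 0.73, -0.0]
wrist_force: [-0.4, -0.2, 0.2]
finger_gap: 0.0684
grip_force: 0.0
```

step_arm(
  deltas=[
    [-2,0,-3,0,0,0,0.6],
    [0,0,-3,0,0,0,0.6],
    [0,0,0,0,0,0,0.6],
    [0,0,0,0,0,0,0.6],
  ],
)

```text
clock: 8.25
tcp_pos: [0.423, 0.1296, 0.0101]
orientation: [-0.0, -0.683, 0.73, 0.0]
wrist_force: [0.3, -0.7, -0.5]
finger_gap: 0.0683
grip_force: 0.0
```

step_arm(
  deltas=[
    [0,0,0,0,0,0,-1],
    [0,0,0,0,0,0,-1],
    [0,0,0,0,0,0,-1],
    [0,0,0,0,0,0,-1],
  ],
)

```text
clock: 8.65
tcp_pos: [0.4232, 0.1296, 0.0104]
orientation: [0.0, -0.683, 0.73, -0.0]
wrist_force: [-1.0, -0.1, 5.5]
finger_gap: 0.0553
grip_force: 32.2
```

step_arm(
  deltas=[
    [0,0,20,0,0,0,-1],
    [0,0,40,0,0,0,-1],
    [0,0,45,0,0,0,-1],
    [0,0,45,0,0,0,-1],
    [3,-20,10,0,0,-7.9,-1],
  ],
)

```text
clock: 9.15
tcp_pos: [0.4288, 0.1108, 0.175]
orientation: [0.004, -0.631, 0.776, -0.002]
wrist_force: [0.7, -0.8, -1.8]
finger_gap: 0.0552
grip_force: 32.2
```

step_arm(
  deltas=[
    [3,-31,0,0,0,-7.9,-1],
    [3,-31,0,0,0,-7.9,-1],
    [3,-31,0,0,0,-7.9,-1],
    [3,-31,0,0,0,-7.9,-1],
    [3,-31,0,0,0,-7.9,-1],
  ],
)

```text
clock: 9.65
tcp_pos: [0.441, -0.0466, 0.1699]
orientation: [0.0, -0.329, 0.944, 0.0]
wrist_force: [0.7, 0.4, -0.8]
finger_gap: 0.0549
grip_force: 32.2
```

step_arm(
  deltas=[
    [3,-31,0,0,0,-7.9,-1],
    [3,-31,0,0,0,-7.9,-1],
    [3,-31,0,0,0,-7.9,-1],
    [3,-31,0,0,0,-7.9,-1],
    [3,-31,0,0,0,-7.9,-1],
  ],
)

```text
clock: 10.15
tcp_pos: [0.456, -0.2017, 0.1698]
orientation: [-0.0, 0.009, 1.0, 0.0]
wrist_force: [1.5, 0.2, -0.8]
finger_gap: 0.0553
grip_force: 32.2
```

step_arm(
  deltas=[
    [3,-31,0,0,0,-7.9,-1],
    [3,-31,0,0,0,-7.9,-1],
    [3,-20,0,0,0,-8.1,-1],
    [0,0,0,0,0,0,-1],
  ],
)

```text
clock: 10.55
tcp_pos: [0.4654, -0.2851, 0.1695]
orientation: [0.0, 0.216, 0.976, -0.0]
wrist_force: [-0.3, 0.3, -0.9]
finger_gap: 0.0551
grip_force: 32.2
```

step_arm(
  deltas=[
    [0,-1,-10,-2.6,-5.7,0,-1],
    [0,-1,-15,-2.6,-5.7,0,-1],
    [0,-1,-15,-2.6,-5.7,0,-1],
    [0,0,-18,-2.7,-5.6,0,-1],
    [0,0,0,0,0,0,-1],
  ],
)

```text
clock: 11.05
tcp_pos: [0.4553, -0.2755, 0.102]
orientation: [0.204, 0.208, 0.956, -0.042]
wrist_force: [-2.3, 1.2, -1.1]
finger_gap: 0.055
grip_force: 32.2
```

```bash
cat >> h.py <<'E'
def shelf_pose():
    from workcell import get_state
    st=get_state(); d=load("shelf.npz"); q=st["orientation"]; M=R.from_quat([q[1],q[2],q[3],q[0]]).as_matrix(); S=np.c_[d["xs"],d["ys"],d["zs"]]
    print("tcp in shelf mm",((st["tcp_pos"]-d["O"])@S*1000).round(1),"tooly·shelf",(S.T@M[:,1]).round(3),"toolz",(S.T@M[:,2]).round(3),"F",(st["wrist_force"]@S).round(1),"gap",st["finger_gap"],"grip",st["grip_force"])
E
python3 -c "from h import *;shelf_pose()"
```

```text
tcp in shelf mm [ 4.5  7.3 84.2] tooly·shelf [-0.003  1.     0.006] toolz [-0.017  0.006 -1.   ] F [-2.8  0.2  0.1] gap 0.055028528691053465 grip 32.20003008842468
```

step_arm(
  deltas=[
    [11,-13,7,-0.4,-0.9,0,-1],
    [7,-3,-16,0,0,0,-1],
    [8,-4,-18,0,0,0,-1],
    [8,-4,-19,0,0,0,-1],
    [0,0,0,0,0,0,-1],
  ],
)

```text
clock: 11.55
tcp_pos: [0.5007, -0.3102, 0.0656]
orientation: [0.219, 0.207, 0.952, -0.048]
wrist_force: [0.0, 0.7, -1.1]
finger_gap: 0.0546
grip_force: 32.2
```

```bash
python3 -c "from h import *;shelf_pose()"
```

```text
tcp in shelf mm [39.6 -5.2 27.7] tooly·shelf [-0.005  1.     0.001] toolz [ 0.015  0.001 -1.   ] F [-0.7  0.6 -0.9] gap 0.05459548499189161 grip 32.18682110309601
```

step_arm(
  deltas=[
    [-5,5,-6,0.4,0.8,0,-1],
    [-4,3,-6,0,0,0,-1],
    [0,0,0,0,0,0,-1],
    [0,0,0,0,0,0,-1],
    [0,0,0,0,0,0,-1],
  ],
)

```text
clock: 12.05
tcp_pos: [0.4903, -0.3017, 0.0549]
orientation: [0.213, 0.208, 0.954, -0.047]
wrist_force: [0.2, -0.7, -0.3]
finger_gap: 0.0549
grip_force: 32.2
```

```bash
python3 -c "from h import *;shelf_pose()"
```

```text
tcp in shelf mm [23.3 -1.8 23.5] tooly·shelf [-0.003  1.     0.   ] toolz [ 0.003  0.    -1.   ] F [ 0.3 -0.6 -0.5] gap 0.05488178974725864 grip 32.21042454242706
```

step_arm(
  deltas=[
    [4.6,-1.2,-10,0,0,0,-1],
    [4.6,-1.2,-10,0,0,0,-1],
    [0,0,0,0,0,0,-1],
    [0,0,0,0,0,0,-1],
  ],
)

```text
clock: 12.45
tcp_pos: [0.4989, -0.3034, 0.0331]
orientation: [0.211, 0.208, 0.954, -0.046]
wrist_force: [0.0, -0.1, -0.3]
finger_gap: 0.0552
grip_force: 32.2
```

```bash
python3 -c "from h import *;shelf_pose()"
```

```text
tcp in shelf mm [21.8  0.3  0.1] tooly·shelf [-0.003  1.     0.001] toolz [-0.     0.001 -1.   ] F [-0.1 -0.1 -0.3] gap 0.055188189884740745 grip 32.19626605510712
```

Ease down until there is contact, 1.5 mm per row.

step_arm(
  deltas=[
    [0.6,-0.3,-1.4,0,0,0,-1],
    [0.6,-0.3,-1.4,0,0,0,-1],
    [0,0,0,0,0,0,-1],
    [0,0,0,0,0,0,-1],
  ],
)

```text
clock: 12.85
tcp_pos: [0.5005, -0.3045, 0.0315]
orientation: [0.212, 0.208, 0.954, -0.047]
wrist_force: [-0.6, 0.8, -0.5]
finger_gap: 0.0549
grip_force: 32.2
```

```bash
python3 -c "from h import *;shelf_pose()"
```

```text
tcp in shelf mm [22.8 -0.  -2.2] tooly·shelf [-0.003  1.     0.001] toolz [ 0.002  0.001 -1.   ] F [-1.   0.5 -0.1] gap 0.05488156066544534 grip 32.19643235206604
```

step_arm(
  deltas=[
    [0.5,-0.2,-1.2,0,0,0,-1],
    [0.5,-0.2,-1.2,0,0,0,-1],
    [0,0,0,0,0,0,-1],
    [0,0,0,0,0,0,-1],
  ],
)

```text
clock: 13.25
tcp_pos: [0.5013, -0.3048, 0.03]
orientation: [0.213, 0.208, 0.954, -0.047]
wrist_force: [-7.4, 5.0, 13.3]
finger_gap: 0.0547
grip_force: 33.9
```

```bash
python3 -c "from h import *;shelf_pose()"
```

```text
tcp in shelf mm [23.  -0.1 -3.8] tooly·shelf [-0.003  1.     0.   ] toolz [ 0.003  0.    -1.   ] F [-2.3  1.4 15.8] gap 0.054723937418849636 grip 33.89160633087158
```

step_arm(
  deltas=[
    [-0.3,0.2,0.6,0,0,0,-1],
    [-1.2,0.6,-0.6,0,0,0,-1],
    [-1.2,0.6,-0.6,0,0,0,-1],
    [0,0,0,0,0,0,-1],
    [0,0,0,0,0,0,-1],
  ],
)

```text
clock: 13.75
tcp_pos: [0.4998, -0.3042, 0.0293]
orientation: [0.213, 0.208, 0.953, -0.047]
wrist_force: [-0.0, 1.6, 6.0]
finger_gap: 0.0548
grip_force: 32.8
```

```bash
python3 -c "from h import *;shelf_pose()"
```

```text
tcp in shelf mm [21.2 -0.1 -3.8] tooly·shelf [-0.004  1.     0.   ] toolz [ 0.004  0.    -1.   ] F [1.9 1.5 5.7] gap 0.05479562870793696 grip 32.83113956451416
```

step_arm(
  deltas=[
    [-1.2,0.6,-0.6,0,0,0,-1],
    [-1.2,0.6,-0.6,0,0,0,-1],
    [0,0,0,0,0,0,-1],
    [0,0,0,0,0,0,-1],
  ],
)

```text
clock: 14.15
tcp_pos: [0.4985, -0.3037, 0.0288]
orientation: [0.215, 0.208, 0.953, -0.047]
wrist_force: [4.6, -1.3, 4.3]
finger_gap: 0.0552
grip_force: 32.4
```

```bash
python3 -c "from h import *;shelf_pose()"
```

```text
tcp in shelf mm [19.8 -0.2 -3.7] tooly·shelf [-0.004  1.     0.   ] toolz [ 0.007  0.    -1.   ] F [6.1 0.8 1.9] gap 0.05524481189936307 grip 32.39075481891632
```

step_arm(
  deltas=[
    [0,0,0,0,0,0,0.6],
    [0,0,0,0,0,0,0.6],
    [0,0,0,0,0,0,0.6],
    [-4,1.9,9,0,0,0,0.6],
    [-11,5,27,0,0,0,0.6],
  ],
)

```text
clock: 14.65
tcp_pos: [0.4796, -0.2938, 0.061]
orientation: [0.21, 0.208, 0.954, -0.045]
wrist_force: [0.2, -0.1, 0.2]
finger_gap: 0.0686
grip_force: 0.0
```

step_arm(
  deltas=[
    [-11,5,27,0,0,0,0.6],
    [-5,30,35,2.6,5.7,0,0.6],
    [-3,40,15,2.6,5.7,0,0.6],
    [-3,40,0,2.6,5.7,0,0.6],
    [-3,40,0,2.7,5.6,0,0.6],
  ],
)

```text
clock: 15.15
tcp_pos: [0.4574, -0.1432, 0.1381]
orientation: [0.007, 0.214, 0.977, -0.001]
wrist_force: [0.4, -0.3, -0.3]
finger_gap: 0.0682
grip_force: 0.0
```

step_arm(
  deltas=[
    [0,40,0,0,0,8.5,0.6],
    [0,40,0,0,0,8.5,0.6],
    [0,40,0,0,0,8.5,0.6],
    [0,20,0,0,0,8.5,0.6],
    [0,0,0,0,0,8.5,0.6],
  ],
)

```text
clock: 15.65
tcp_pos: [0.4563, -0.0014, 0.1359]
orientation: [0.007, -0.16, 0.987, 0.002]
wrist_force: [0.2, -0.1, -0.2]
finger_gap: 0.0681
grip_force: 0.0
```

```bash
cat > look.py <<'E'
from workcell import *
from h import *
import sys
np.set_printoptions(linewidth=200,suppress=True,precision=4)
st=get_state(); print(st["tcp_pos"],st["orientation"],st["joint_pos"])
t=read_camera("top"); s=read_camera("side"); np.savez("t.npz",**t); np.savez("s.npz",**s)
a=cv2.resize(t["image"][210:310,170:300,::-1],(416,320),interpolation=3)
b=cv2.resize(s["image"][285:365,320:400,::-1],(320,320),interpolation=3)
cv2.imwrite(sys.argv[1],np.hstack([a,b]))
d=load("shelf.npz"); S=np.c_[d["xs"],d["ys"],d["zs"]]
for c,nm,(v0,v1,u0,u1) in ((t,"top",(225,285,395,470)),(s,"side",(285,365,325,400))):
    w=cloud(c)[v0:v1,u0:u1]; im=c["image"][v0:v1,u0:u1].astype(int); q=(w-d["O"])@S
    thr=120 if nm=="top" else 85
    m=(im.min(2)>thr)&(abs(q[...,1])<.07)&(q[...,0]>-.03)&(q[...,0]<.09)&(q[...,2]>.002)&(q[...,2]<.06)
    k=q[m]
    if len(k): print(nm,len(k),"x",np.percentile(k[:,0],[3,97]),"y",np.percentile(k[:,1],[3,97]),"z",np.percentile(k[:,2],[5,50,95]))
    top=k[k[:,2]>np.percentile(k[:,2],95)-.006] if len(k) else k
    if len(top)>20: r=cv2.minAreaRect((top[:,:2]*1000).astype(np.float32)); print("  top face rect mm (x,y),size,ang",np.round(r[0],1),np.round(r[1],1),round(r[2],1))
E
python3 look.py pics/f.png
```

```text
[ 0.4563 -0.0014  0.1359] [ 0.0067 -0.1604  0.987   0.0023] [-0.1853  0.1307 -0.4302  0.9989  0.0089 -0.5074]
top 213 x [0.0048 0.0371] y [-0.0233  0.0255] z [0.0046 0.0083 0.0121]
  top face rect mm (x,y),size,ang [20.8  1.6] [50.9 34.5] 89.2
side 260 x [0.0016 0.0367] y [-0.0292  0.0258] z [0.0045 0.0092 0.0122]
  top face rect mm (x,y),size,ang [32.5  1.2] [75.6 92.9] 73.0
```

View pics/f.png

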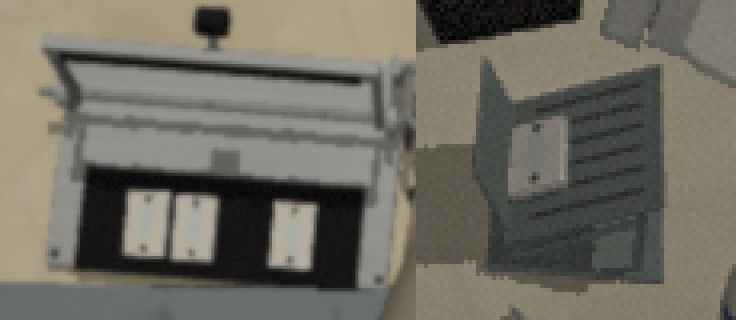

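The side view shows the first cell flush against the backstop at (540,160). Three cells remain in place. Next is cell 5.

step_arm(
  deltas=[
    [-3,10,30,-0.4,0.7,8.5,0.6],
    [-4,23,15,0,0,8.5,0.6],
    [-4,23,0,0,0,8.5,0.6],
    [-4,23,0,0,0,8.5,0.6],
    [-4,23,0,0,0,8.5,0.6],
  ],
)

```text
clock: 16.25
tcp_pos: [0.4382, 0.0981, 0.181]
orientation: [0.0, -0.503, 0.864, -0.0]
wrist_force: [0.2, 0.5, 0.1]
finger_gap: 0.0685
grip_force: 0.0
```

step_arm(
  deltas=[
    [-4,23,-20,0,0,8.5,0.6],
    [-4,24,-35,0,0,8.5,0.6],
    [-4,24,-40,0,0,8.3,0.6],
    [0,0,-30,0,0,0,0.6],
    [0,0,0,0,0,0,0.6],
  ],
)

```text
clock: 16.75
tcp_pos: [0.4226, 0.1682, 0.0522]
orientation: [-0.003, -0.679, 0.734, 0.002]
wrist_force: [-0.7, -0.5, -0.4]
finger_gap: 0.0683
grip_force: 0.0
```

step_arm(
  deltas=[
    [0,0,0,0,0,0,0.6],
    [0,0,0,0,0,0,0.6],
  ],
)

```text
clock: 16.95
tcp_pos: [0.4281, 0.1686, 0.0573]
orientation: [0.001, -0.679, 0.734, -0.001]
wrist_force: [0.4, 0.6, 1.2]
finger_gap: 0.0679
grip_force: 0.0
```

step_arm(
  deltas=[
    [-3,3,-20,0,0,0.6,0.6],
    [0,0,-15,0,0,0,0.6],
    [0,0,-10,0,0,0,0.6],
    [0,0,0,0,0,0,0.6],
    [0,0,0,0,0,0,0.6],
  ],
)

```text
clock: 17.45
tcp_pos: [0.4243, 0.1718, 0.0114]
orientation: [0.001, -0.683, 0.73, -0.0]
wrist_force: [-0.1, 0.2, -0.1]
finger_gap: 0.0682
grip_force: 0.0
```

step_arm(
  deltas=[
    [0,0,0,0,0,0,-1],
    [0,0,0,0,0,0,-1],
    [0,0,0,0,0,0,-1],
    [0,0,0,0,0,0,-1],
  ],
)

```text
clock: 17.85
tcp_pos: [0.4244, 0.172, 0.0118]
orientation: [0.001, -0.684, 0.73, -0.001]
wrist_force: [-0.7, -1.5, 5.6]
finger_gap: 0.0552
grip_force: 31.7
```

step_arm(
  deltas=[
    [0,0,20,0,0,0,-1],
    [0,0,40,0,0,0,-1],
    [0,0,45,0,0,0,-1],
    [0,0,45,0,0,0,-1],
    [3,-32,10,0,0,-7.9,-1],
  ],
)

```text
clock: 18.35
tcp_pos: [0.4296, 0.1421, 0.1764]
orientation: [0.005, -0.632, 0.775, -0.002]
wrist_force: [-0.2, -0.7, -1.0]
finger_gap: 0.055
grip_force: 32.5
```

step_arm(
  deltas=[
    [3,-33,0,0,0,-7.9,-1],
    [3,-33,0,0,0,-7.9,-1],
    [3,-33,0,0,0,-7.9,-1],
    [3,-33,0,0,0,-7.9,-1],
    [3,-33,0,0,0,-7.9,-1],
  ],
)

```text
clock: 18.85
tcp_pos: [0.4416, -0.0264, 0.1712]
orientation: [0.001, -0.33, 0.944, -0.0]
wrist_force: [0.0, -0.4, -0.3]
finger_gap: 0.0548
grip_force: 32.4
```

step_arm(
  deltas=[
    [3,-33,0,0,0,-7.9,-1],
    [3,-33,0,0,0,-7.9,-1],
    [3,-33,0,0,0,-7.9,-1],
    [3,-33,0,0,0,-7.9,-1],
    [3,-33,0,0,0,-7.9,-1],
  ],
)

```text
clock: 19.35
tcp_pos: [0.4565, -0.1916, 0.1712]
orientation: [0.001, 0.008, 1.0, -0.0]
wrist_force: [0.6, 0.3, 0.4]
finger_gap: 0.0553
grip_force: 32.4
```

step_arm(
  deltas=[
    [3,-33,0,0,0,-7.9,-1],
    [3,-33,0,0,0,-7.9,-1],
    [2,-33,0,0,0,-8.4,-1],
    [0,0,-15,-2.6,-5.7,0,-1],
    [0,0,-15,-2.6,-5.7,0,-1],
  ],
)

```text
clock: 19.85
tcp_pos: [0.4662, -0.292, 0.1407]
orientation: [0.109, 0.214, 0.97, -0.024]
wrist_force: [-0.1, -0.3, -1.9]
finger_gap: 0.0551
grip_force: 32.4
```

step_arm(
  deltas=[
    [0,0,-15,-2.6,-5.7,0,-1],
    [0,0,-15,-2.7,-5.6,0,-1],
    [0,0,0,0,0,0,-1],
    [0,0,0,0,0,0,-1],
  ],
)

```text
clock: 20.25
tcp_pos: [0.4632, -0.2882, 0.1102]
orientation: [0.21, 0.21, 0.954, -0.046]
wrist_force: [0.4, -1.3, 0.4]
finger_gap: 0.0548
grip_force: 32.4
```

```bash
python3 -c "from h import *;shelf_pose()"
```

```text
tcp in shelf mm [19.2 -0.9 86.4] tooly·shelf [0.001 1.    0.   ] toolz [-0.003  0.    -1.   ] F [ 1. -1.  0.] gap 0.05484085090572277 grip 32.443857192993164
```

step_arm(
  deltas=[
    [9,-4,-15,0,0,0,-1],
    [7.5,-3.2,-17,0,0,0,-1],
    [7.5,-3.2,-17,0,0,0,-1],
    [7.5,-3.2,-16.5,0,0,0,-1],
    [0,0,0,0,0,0,-1],
  ],
)

```text
clock: 20.75
tcp_pos: [0.499, -0.305, 0.0459]
orientation: [0.212, 0.209, 0.953, -0.047]
wrist_force: [-0.6, 0.4, -0.0]
finger_gap: 0.055
grip_force: 32.4
```

step_arm(
  deltas=[
    [0,0,0,0,0,0,-1],
    [0.6,-0.3,-1.4,0,0,0,-1],
    [0.6,-0.3,-1.4,0,0,0,-1],
    [0,0,0,0,0,0,-1],
    [0,0,0,0,0,0,-1],
  ],
)

```text
clock: 21.25
tcp_pos: [0.4972, -0.3034, 0.0427]
orientation: [0.212, 0.21, 0.953, -0.047]
wrist_force: [-0.2, 0.6, -1.6]
finger_gap: 0.0548
grip_force: 32.4
```

```bash
python3 -c "from h import *;shelf_pose()"
```

```text
tcp in shelf mm [24.4 -0.5  9.5] tooly·shelf [ 0.     1.    -0.001] toolz [ 0.001 -0.001 -1.   ] F [-1.1  0.5 -1.3] gap 0.0548149197406309 grip 32.42978632450104
```

step_arm(
  deltas=[
    [-0.7,0.4,-1.9,0,0,0,-1],
    [0.5,-0.2,-1.2,0,0,0,-1],
    [0,0,0,0,0,0,-1],
    [0,0,0,0,0,0,-1],
  ],
)

```text
clock: 21.65
tcp_pos: [0.4966, -0.3029, 0.0392]
orientation: [0.211, 0.21, 0.953, -0.047]
wrist_force: [-3.3, 2.0, 5.2]
finger_gap: 0.0549
grip_force: 33.2
```

```bash
python3 -c "from h import *;shelf_pose()"
```

```text
tcp in shelf mm [22.3 -0.3  6.6] tooly·shelf [ 0.     1.    -0.001] toolz [ 0.    -0.001 -1.   ] F [-1.3  0.5  6.3] gap 0.05487058562165032 grip 33.15055847167969
```

step_arm(
  deltas=[
    [-1,0.5,-0.4,0,0,0,-1],
    [-1.1,0.5,-0.6,0,0,0,-1],
    [0,0,0,0,0,0,-1],
    [0,0,0,0,0,0,-1],
  ],
)

```text
clock: 22.05
tcp_pos: [0.4954, -0.3026, 0.0387]
orientation: [0.212, 0.21, 0.953, -0.047]
wrist_force: [0.1, 1.0, 5.3]
finger_gap: 0.0553
grip_force: 32.9
```

```bash
python3 -c "from h import *;shelf_pose()"
```

```text
tcp in shelf mm [21.  -0.4  6.7] tooly·shelf [-0.     1.    -0.001] toolz [ 0.002 -0.001 -1.   ] F [1.9 0.9 5. ] gap 0.05527580872860966 grip 32.886425256729126
```

step_arm(
  deltas=[
    [-1,0.5,-0.4,0,0,0,-1],
    [-0.8,0.4,-0.4,0,0,0,-1],
    [0,0,0,0,0,0,-1],
    [0,0,0,0,0,0,-1],
  ],
)

```text
clock: 22.45
tcp_pos: [0.4947, -0.3023, 0.0385]
orientation: [0.213, 0.209, 0.953, -0.047]
wrist_force: [4.5, -1.1, 1.0]
finger_gap: 0.0551
grip_force: 32.4
```

```bash
python3 -c "from h import *;shelf_pose()"
```

```text
tcp in shelf mm [20.2 -0.5  6.8] tooly·shelf [-0.  1. -0.] toolz [ 0.004 -0.    -1.   ] F [ 4.5  0.9 -1. ] gap 0.05505772849828278 grip 32.36168146133423
```

step_arm(
  deltas=[
    [0,0,0,0,0,0,0.6],
    [0,0,0,0,0,0,0.6],
    [0,0,0,0,0,0,0.6],
    [-4,1.9,9,0,0,0,0.6],
    [-11,5,27,0,0,0,0.6],
  ],
)

```text
clock: 22.95
tcp_pos: [0.4763, -0.2927, 0.0712]
orientation: [0.209, 0.21, 0.954, -0.045]
wrist_force: [-0.7, -0.6, 0.7]
finger_gap: 0.0684
grip_force: 0.0
```

step_arm(
  deltas=[
    [-11,5,27,0,0,0,0.6],
    [0,35,35,2.6,5.7,0,0.6],
    [0,35,25,2.6,5.7,0,0.6],
    [0,35,10,2.6,5.7,0,0.6],
    [0,35,0,2.7,5.6,0,0.6],
  ],
)

```text
clock: 23.45
tcp_pos: [0.4685, -0.1527, 0.1703]
orientation: [0.007, 0.215, 0.977, -0.002]
wrist_force: [0.7, -0.0, -0.5]
finger_gap: 0.0681
grip_force: 0.0
```

step_arm(
  deltas=[
    [-3,29,0,0,0,7.9,0.6],
    [-3,29,0,0,0,7.9,0.6],
    [-3,29,0,0,0,7.9,0.6],
    [-3,29,0,0,0,7.9,0.6],
    [-3,29,0,0,0,7.9,0.6],
  ],
)

```text
clock: 23.95
tcp_pos: [0.4517, -0.007, 0.1666]
orientation: [0.006, -0.131, 0.991, 0.001]
wrist_force: [1.3, -0.6, 0.1]
finger_gap: 0.068
grip_force: 0.0
```

step_arm(
  deltas=[
    [-3,29,0,0,0,7.9,0.6],
    [-3,29,0,0,0,7.9,0.6],
    [-3,29,0,0,0,7.9,0.6],
    [-3,29,0,0,0,7.9,0.6],
    [-3,29,0,0,0,7.9,0.6],
  ],
)

```text
clock: 24.45
tcp_pos: [0.4367, 0.1379, 0.1667]
orientation: [0.005, -0.458, 0.889, 0.003]
wrist_force: [1.3, 0.2, -0.3]
finger_gap: 0.0686
grip_force: 0.0
```

step_arm(
  deltas=[
    [-3,29,0,0,0,7.9,0.6],
    [-3,29,0,0,0,7.9,0.6],
    [-2,29,0,0,0,7.9,0.6],
    [0,0,0,0,0,0,0.6],
    [0,0,0,0,0,0,0.6],
  ],
)

```text
clock: 24.95
tcp_pos: [0.4289, 0.224, 0.1664]
orientation: [0.004, -0.629, 0.778, 0.004]
wrist_force: [-0.0, 0.1, 0.3]
finger_gap: 0.0678
grip_force: 0.0
```

```bash
python3 look.py pics/g.png
```

```text
[0.4289 0.224  0.1664] [ 0.0042 -0.6286  0.7777  0.0039] [ 0.3086  0.1643 -0.31    1.0915  0.0103 -1.0508]
top 238 x [0.0044 0.0375] y [-0.0238  0.0259] z [0.012  0.0171 0.0214]
  top face rect mm (x,y),size,ang [20.8  1.2] [54.  34.3] 88.0
side 317 x [0.002  0.0368] y [-0.0294  0.0251] z [0.0054 0.0174 0.0204]
  top face rect mm (x,y),size,ang [32.6  1.1] [75.4 95. ] 71.8
```

View pics/g.png

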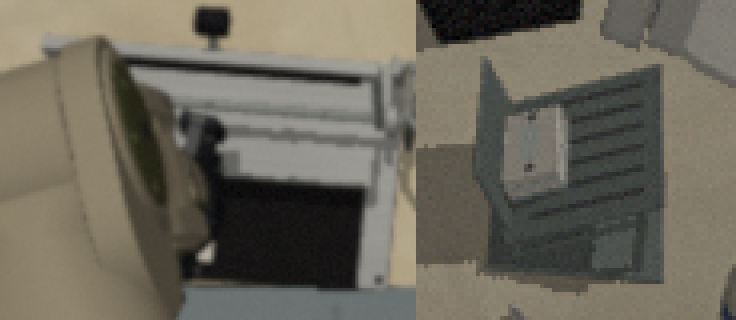

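Two cells are stacked neatly at (535,150). Next is cell 2.

step_arm(
  deltas=[
    [1,16,-25,-0.6,0,4.2,0.6],
    [0.5,16,-35,0,0,4.2,0.6],
    [0,0,-35,0,0,0,0.6],
    [0,0,-15,0,0,0,0.6],
    [0,0,0,0,0,0,0.6],
  ],
)

```text
clock: 25.55
tcp_pos: [0.429, 0.254, 0.0539]
orientation: [-0.002, -0.683, 0.73, 0.001]
wrist_force: [-0.1, -0.3, -0.8]
finger_gap: 0.0686
grip_force: 0.0
```

step_arm(
  deltas=[
    [0,0,0,0,0,0,0.6],
    [0,0,0,0,0,0,0.6],
  ],
)

```text
clock: 25.75
tcp_pos: [0.4323, 0.2557, 0.0576]
orientation: [0.002, -0.683, 0.73, -0.0]
wrist_force: [-0.3, 0.1, -0.2]
finger_gap: 0.0684
grip_force: 0.0
```

```bash
python3 - <<'E'
from workcell import *
from h import *
print(get_state()["tcp_pos"],get_state()["orientation"])
s=read_camera("side"); w=cloud(s); 
im=s["image"].astype(int); m=(im.min(2)>95)&(w[...,2]>.008)&(w[...,2]<.035)&(w[...,0]>.37)&(w[...,0]<.48)&(w[...,1]>.1)&(w[...,1]<.36)
q=w[m]; print(len(q))
h,e=np.histogram(q[:,1],np.arange(.2,.34,.006)); print(list(zip(e[:-1].round(3),h)))
for a,b in((.236,.276),(.28,.32)):
    k=q[(q[:,1]>a)&(q[:,1]<b)]; print(len(k),np.percentile(k,[2,50,98],axis=0).round(4).tolist() if len(k) else 0)
E
```

```text
[0.43233898 0.25571373 0.05764306] [ 2.10562817e-03 -6.83356779e-01  7.30081466e-01 -3.61868937e-04]
272
[(np.float64(0.2), np.int64(0)), (np.float64(0.206), np.int64(2)), (np.float64(0.212), np.int64(1)), (np.float64(0.218), np.int64(0)), (np.float64(0.224), np.int64(0)), (np.float64(0.23), np.int64(5)), (np.float64(0.236), np.int64(20)), (np.float64(0.242), np.int64(16)), (np.float64(0.248), np.int64(13)), (np.float64(0.254), np.int64(6)), (np.float64(0.26), np.int64(7)), (np.float64(0.266), np.int64(6)), (np.float64(0.272), np.int64(10)), (np.float64(0.278), np.int64(16)), (np.float64(0.284), np.int64(20)), (np.float64(0.29), np.int64(15)), (np.float64(0.296), np.int64(9)), (np.float64(0.302), np.int64(22)), (np.float64(0.308), np.int64(8)), (np.float64(0.314), np.int64(2)), (np.float64(0.32), np.int64(0)), (np.float64(0.326), np.int64(0)), (np.float64(0.332), np.int64(0))]
76 [[0.4039, 0.2368, 0.0158], [0.4336, 0.2488, 0.0227], [0.4667, 0.2748, 0.0264]]
87 [[0.4051, 0.2805, 0.0186], [0.4282, 0.2955, 0.0227], [0.4566, 0.3141, 0.0261]]
```

Both cells are still where they were measured. Descend and grip.

step_arm(
  deltas=[
    [-2,0,-20,0,0,0,0.6],
    [0,0,-16,0,0,0,0.6],
    [0,0,-9.5,0,0,0,0.6],
    [0,0,0,0,0,0,0.6],
    [0,0,0,0,0,0,0.6],
  ],
)

```text
clock: 26.3
tcp_pos: [0.4295, 0.256, 0.0114]
orientation: [0.001, -0.684, 0.73, -0.0]
wrist_force: [-0.0, 0.3, 0.3]
finger_gap: 0.0685
grip_force: 0.0
```

step_arm(
  deltas=[
    [0,0,0,0,0,0,-1],
    [0,0,0,0,0,0,-1],
    [0,0,0,0,0,0,-1],
    [0,0,0,0,0,0,-1],
  ],
)

```text
clock: 26.7
tcp_pos: [0.4299, 0.2562, 0.0119]
orientation: [0.002, -0.684, 0.73, -0.0]
wrist_force: [-1.8, -0.9, 6.2]
finger_gap: 0.0551
grip_force: 32.2
```

step_arm(
  deltas=[
    [0,0,20,0,0,0,-1],
    [0,0,40,0,0,0,-1],
    [0,0,45,0,0,0,-1],
    [0,0,45,0,0,0,-1],
    [2,-37,10,0,0,-7.9,-1],
  ],
)

```text
clock: 27.2
tcp_pos: [0.4344, 0.222, 0.1766]
orientation: [0.006, -0.633, 0.774, -0.001]
wrist_force: [1.1, -0.8, -0.5]
finger_gap: 0.0545
grip_force: 32.2
```

step_arm(
  deltas=[
    [3,-39,0,0,0,-7.9,-1],
    [3,-39,0,0,0,-7.9,-1],
    [3,-39,0,0,0,-7.9,-1],
    [3,-39,0,0,0,-7.9,-1],
    [2,-39,0,0,0,-7.9,-1],
  ],
)

```text
clock: 27.7
tcp_pos: [0.4451, 0.0223, 0.1712]
orientation: [0.001, -0.33, 0.944, -0.001]
wrist_force: [0.9, -0.1, -0.1]
finger_gap: 0.0549
grip_force: 32.2
```

step_arm(
  deltas=[
    [2,-39,0,0,0,-7.9,-1],
    [2,-39,0,0,0,-7.9,-1],
    [2,-39,0,0,0,-7.9,-1],
    [2,-39,0,0,0,-7.9,-1],
    [2,-39,0,0,0,-7.9,-1],
  ],
)

```text
clock: 28.2
tcp_pos: [0.455, -0.1729, 0.1711]
orientation: [0.001, 0.008, 1.0, -0.001]
wrist_force: [1.2, -0.6, -0.8]
finger_gap: 0.0548
grip_force: 32.2
```

step_arm(
  deltas=[
    [2,-39,0,0,0,-7.9,-1],
    [2,-39,0,0,0,-7.9,-1],
    [2,-39,0,0,0,-8.4,-1],
    [0,0,0,0,0,0,-1],
    [0,0,0,0,0,0,-1],
  ],
)

```text
clock: 28.7
tcp_pos: [0.4607, -0.2888, 0.1705]
orientation: [0.0, 0.215, 0.977, -0.0]
wrist_force: [-0.3, 0.3, -0.8]
finger_gap: 0.0551
grip_force: 32.2
```

```bash
python3 -c "from h import *;shelf_pose();from workcell import *;s=get_state();print(s['tcp_pos'],s['orientation'])"
```

```text
tcp in shelf mm [ 42.9  -2.5 141.9] tooly·shelf [ 0.001  1.    -0.001] toolz [-0.422 -0.001 -0.907] F [-0.7  0.1 -0.5] gap 0.05508519403562648 grip 32.21720516681671
[ 0.4607028  -0.28878375  0.17049433] [ 4.23297458e-04  2.15210685e-01  9.76567447e-01 -4.50574235e-04]
```

step_arm(
  deltas=[
    [2,1,-15,-2.6,-5.7,0,-1],
    [2,1,-15,-2.6,-5.7,0,-1],
    [2,0,-15,-2.6,-5.7,0,-1],
    [0,0,-15,-2.7,-5.6,0,-1],
    [0,0,0,0,0,0,-1],
  ],
)

```text
clock: 29.2
tcp_pos: [0.4583, -0.2765, 0.102]
orientation: [0.205, 0.21, 0.955, -0.043]
wrist_force: [-1.9, 1.9, -1.6]
finger_gap: 0.0546
grip_force: 32.2
```

step_arm(
  deltas=[
    [0,0,0,0,0,0,-1],
    [0,0,0,0,0,0,-1],
  ],
)

```text
clock: 29.4
tcp_pos: [0.4696, -0.2878, 0.1138]
orientation: [0.214, 0.209, 0.953, -0.048]
wrist_force: [-0.3, -0.5, 0.3]
finger_gap: 0.0549
grip_force: 32.2
```

```bash
python3 -c "from h import *;shelf_pose()"
```

```text
tcp in shelf mm [25.9  2.1 87.3] tooly·shelf [-0.002  1.    -0.002] toolz [ 0.005 -0.002 -1.   ] F [ 0.1 -0.6  0.3] gap 0.05494239284812752 grip 32.22091197967529
```

step_arm(
  deltas=[
    [5.4,-3.1,-15.3,0.1,0.2,0,-1],
    [5.4,-3.1,-15.3,0,0,0,-1],
    [5.4,-3.1,-15.3,0,0,0,-1],
    [5.4,-3.1,-15.3,0,0,0,-1],
    [0,0,0,0,0,0,-1],
  ],
)

```text
clock: 29.9
tcp_pos: [0.491, -0.3003, 0.0499]
orientation: [0.21, 0.209, 0.954, -0.047]
wrist_force: [-0.0, 0.8, -0.2]
finger_gap: 0.0553
grip_force: 32.2
```

step_arm(
  deltas=[
    [0,0,0,0,0,0,-1],
    [0.6,-0.3,-1.4,0,0,0,-1],
    [0.6,-0.3,-1.4,0,0,0,-1],
    [0,0,0,0,0,0,-1],
    [0,0,0,0,0,0,-1],
  ],
)

```text
clock: 30.4
tcp_pos: [0.4905, -0.2998, 0.0477]
orientation: [0.211, 0.21, 0.954, -0.047]
wrist_force: [1.9, 0.0, -0.1]
finger_gap: 0.0552
grip_force: 32.2
```

```bash
python3 -c "from h import *;shelf_pose()"
```

```text
tcp in shelf mm [19.7  0.  17.2] tooly·shelf [-0.     1.    -0.002] toolz [-0.    -0.002 -1.   ] F [ 1.5  0.8 -0.8] gap 0.05516634921993197 grip 32.207279205322266
```

step_arm(
  deltas=[
    [0.8,-0.4,-0.6,0,0,0,-1],
    [0.4,-0.2,-1,0,0,0,-1],
    [0,0,0,0,0,0,-1],
    [0,0,0,0,0,0,-1],
  ],
)

```text
clock: 30.8
tcp_pos: [0.4911, -0.3, 0.0463]
orientation: [0.211, 0.21, 0.954, -0.047]
wrist_force: [-5.4, 3.4, 11.7]
finger_gap: 0.0547
grip_force: 33.6
```

```bash
python3 -c "from h import *;shelf_pose()"
```

```text
tcp in shelf mm [19.7  0.1 15.7] tooly·shelf [-0.     1.    -0.002] toolz [-0.001 -0.002 -1.   ] F [-0.8  0.8 13.3] gap 0.05469485149309093 grip 33.640989661216736
```

Down on the stack. Ease off and seat it against the backstop.

step_arm(
  deltas=[
    [-0.2,0.1,0.5,0,0,0,-1],
    [-0.8,0.4,-0.4,0,0,0,-1],
    [0,0,0,0,0,0,-1],
    [0,0,0,0,0,0,-1],
  ],
)

```text
clock: 31.2
tcp_pos: [0.4911, -0.3, 0.0464]
orientation: [0.212, 0.21, 0.953, -0.047]
wrist_force: [-0.2, 0.6, 7.4]
finger_gap: 0.0549
grip_force: 32.9
```

```bash
python3 -c "from h import *;shelf_pose()"
```

```text
tcp in shelf mm [19.7  0.1 15.8] tooly·shelf [-0.001  1.    -0.001] toolz [ 0.001 -0.001 -1.   ] F [2.7 0.4 6.9] gap 0.05494430160513443 grip 32.91366934776306
```

step_arm(
  deltas=[
    [-0.2,0.1,0.3,0,0,0,-1],
    [-1,0.5,-0.5,0,0,0,-1],
    [0,0,0,0,0,0,-1],
    [0,0,0,0,0,0,-1],
  ],
)

```text
clock: 31.6
tcp_pos: [0.491, -0.3, 0.0465]
orientation: [0.213, 0.209, 0.953, -0.047]
wrist_force: [6.1, -2.7, 0.9]
finger_gap: 0.055
grip_force: 32.3
```

```bash
python3 -c "from h import *;shelf_pose()"
```

```text
tcp in shelf mm [19.7  0.  15.9] tooly·shelf [-0.001  1.    -0.001] toolz [ 0.003 -0.001 -1.   ] F [ 6.5  0.1 -2. ] gap 0.05503609026190986 grip 32.28907585144043
```

step_arm(
  deltas=[
    [0,0,0,0,0,0,0.6],
    [0,0,0,0,0,0,0.6],
    [0,0,0,0,0,0,0.6],
    [-4,1.9,9,0,0,0,0.6],
    [-11,5,27,0,0,0,0.6],
  ],
)

```text
clock: 32.1
tcp_pos: [0.472, -0.2902, 0.0788]
orientation: [0.208, 0.21, 0.954, -0.045]
wrist_force: [0.5, -0.1, -0.2]
finger_gap: 0.068
grip_force: 0.0
```

step_arm(
  deltas=[
    [-11,5,27,0,0,0,0.6],
    [0,35,35,2.6,5.7,0,0.6],
    [0,35,25,2.6,5.7,0,0.6],
    [0,35,10,2.6,5.7,0,0.6],
    [0,35,0,2.7,5.6,0,0.6],
  ],
)

```text
clock: 32.6
tcp_pos: [0.4642, -0.1499, 0.1782]
orientation: [0.005, 0.215, 0.977, -0.002]
wrist_force: [0.6, -0.7, -1.3]
finger_gap: 0.0684
grip_force: 0.0
```

step_arm(
  deltas=[
    [-3,34,0,0,0,8.4,0.6],
    [-3,34,0,0,0,8.4,0.6],
    [-3,34,0,0,0,8.4,0.6],
    [-3,34,0,0,0,8.4,0.6],
    [-3,34,0,0,0,8.4,0.6],
  ],
)

```text
clock: 33.1
tcp_pos: [0.4474, 0.0209, 0.1746]
orientation: [0.004, -0.152, 0.988, 0.001]
wrist_force: [0.0, 0.5, -0.3]
finger_gap: 0.068
grip_force: 0.0
```

step_arm(
  deltas=[
    [-2,34,0,0,0,8.4,0.6],
    [-2,34,0,0,0,8.4,0.6],
    [-2,34,0,0,0,8.4,0.6],
    [-2,34,0,0,0,8.4,0.6],
    [-2,34,0,0,0,8.4,0.6],
  ],
)

```text
clock: 33.6
tcp_pos: [0.4374, 0.1908, 0.1748]
orientation: [0.004, -0.497, 0.868, 0.002]
wrist_force: [0.5, -0.1, 0.9]
finger_gap: 0.0685
grip_force: 0.0
```

step_arm(
  deltas=[
    [-2,34,0,0,0,8.4,0.6],
    [-2,34,0,0,0,8.4,0.6],
    [0,34,0,0,0,8.4,0.6],
    [0,0,0,0,0,0,0.6],
    [0,0,0,0,0,0,0.6],
  ],
)

```text
clock: 34.1
tcp_pos: [0.4336, 0.2918, 0.1743]
orientation: [0.003, -0.672, 0.741, 0.003]
wrist_force: [0.2, -0.4, 1.4]
finger_gap: 0.0683
grip_force: 0.0
```

```bash
python3 look.py pics/i.png
```

```text
[0.4336 0.2918 0.1743] [ 0.0027 -0.6719  0.7406  0.0027] [ 0.4348  0.2334 -0.2029  1.1309  0.0067 -1.0388]
top 261 x [0.0045 0.0378] y [-0.0233  0.0272] z [0.0147 0.0257 0.0301]
  top face rect mm (x,y),size,ang [20.6  2.1] [34.1 54. ] 0.5
side 377 x [0.0018 0.0371] y [-0.0298  0.0257] z [0.0055 0.0259 0.0293]
  top face rect mm (x,y),size,ang [33.2  1.8] [75.4 95.5] 71.8
```

View pics/i.png

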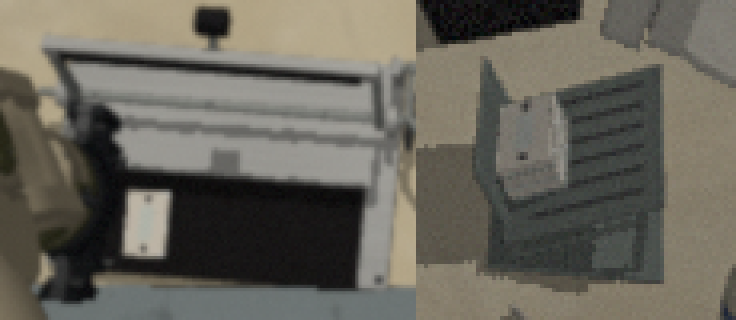

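Three cells are stacked neatly, and the last one on the mat at (147,224) hasn't moved. I'll pick it up now.

step_arm(
  deltas=[
    [0,6,-25,-0.4,0,1.9,0.6],
    [0,0,-35,0,0,0,0.6],
    [0,0,-40,0,0,0,0.6],
    [0,0,-15,0,0,0,0.6],
    [0,0,0,0,0,0,0.6],
  ],
)

```text
clock: 34.7
tcp_pos: [0.4322, 0.2952, 0.0567]
orientation: [-0.002, -0.683, 0.73, 0.001]
wrist_force: [-0.4, 0.3, -0.5]
finger_gap: 0.0684
grip_force: 0.0
```

step_arm(
  deltas=[
    [0,0,0,0,0,0,0.6],
    [0,0,0,0,0,0,0.6],
  ],
)

```text
clock: 34.9
tcp_pos: [0.4356, 0.2976, 0.0608]
orientation: [0.002, -0.683, 0.73, -0.0]
wrist_force: [-0.9, -0.5, 0.6]
finger_gap: 0.0684
grip_force: 0.0
```

step_arm(
  deltas=[
    [-2,0,-20,0,0,0,0.6],
    [0,0,-19,0,0,0,0.6],
    [0,0,-10,0,0,0,0.6],
    [0,0,0,0,0,0,0.6],
    [0,0,0,0,0,0,0.6],
  ],
)

```text
clock: 35.4
tcp_pos: [0.4329, 0.2979, 0.011]
orientation: [0.001, -0.684, 0.73, 0.0]
wrist_force: [-0.6, -0.2, 0.7]
finger_gap: 0.0684
grip_force: 0.0
```

step_arm(
  deltas=[
    [0,0,0,0,0,0,-1],
    [0,0,0,0,0,0,-1],
    [0,0,0,0,0,0,-1],
    [0,0,0,0,0,0,-1],
  ],
)

```text
clock: 35.8
tcp_pos: [0.4332, 0.2981, 0.0115]
orientation: [0.002, -0.684, 0.73, -0.0]
wrist_force: [-0.9, 0.3, 5.8]
finger_gap: 0.0553
grip_force: 32.1
```

step_arm(
  deltas=[
    [0,0,20,0,0,0,-1],
    [0,0,40,0,0,0,-1],
    [0,0,45,0,0,0,-1],
    [0,0,45,0,0,0,-1],
    [2,-36,10,0,0,-7.9,-1],
  ],
)

```text
clock: 36.3
tcp_pos: [0.4377, 0.265, 0.1763]
orientation: [0.006, -0.633, 0.774, -0.001]
wrist_force: [0.7, -1.0, -0.8]
finger_gap: 0.0553
grip_force: 32.2
```

step_arm(
  deltas=[
    [3,-42,0,0,0,-7.9,-1],
    [3,-42,0,0,0,-7.9,-1],
    [3,-42,0,0,0,-7.9,-1],
    [3,-42,0,0,0,-7.9,-1],
    [2,-42,0,0,0,-7.9,-1],
  ],
)

```text
clock: 36.8
tcp_pos: [0.4484, 0.05, 0.1707]
orientation: [0.001, -0.33, 0.944, -0.0]
wrist_force: [0.6, -0.6, -0.2]
finger_gap: 0.0552
grip_force: 32.2
```

step_arm(
  deltas=[
    [2,-42,0,0,0,-7.9,-1],
    [2,-42,0,0,0,-7.9,-1],
    [2,-42,0,0,0,-7.9,-1],
    [2,-42,0,0,0,-7.9,-1],
    [2,-42,0,0,0,-7.9,-1],
  ],
)

```text
clock: 37.3
tcp_pos: [0.4582, -0.1602, 0.1707]
orientation: [0.001, 0.008, 1.0, -0.001]
wrist_force: [1.0, 0.1, -0.1]
finger_gap: 0.0549
grip_force: 32.2
```

step_arm(
  deltas=[
    [2,-42,0,0,0,-7.9,-1],
    [2,-42,0,0,0,-7.9,-1],
    [2,-44,0,0,0,-8.4,-1],
    [0,0,0,0,0,0,-1],
    [0,0,0,0,0,0,-1],
  ],
)

```text
clock: 37.8
tcp_pos: [0.4639, -0.2871, 0.17]
orientation: [0.0, 0.215, 0.977, -0.0]
wrist_force: [0.3, 0.2, -0.7]
finger_gap: 0.0551
grip_force: 32.2
```

```bash
python3 -c "from h import *;shelf_pose();from workcell import *;s=get_state();print(s['tcp_pos'],s['orientation'])"
```

```text
tcp in shelf mm [ 44.7   0.3 140.5] tooly·shelf [ 0.001  1.    -0.001] toolz [-0.422 -0.    -0.907] F [-0.1  0.3 -0.7] gap 0.055058742966561394 grip 32.244712114334106
[ 0.46389592 -0.28711319  0.17000063] [ 3.59587614e-04  2.15218964e-01  9.76565732e-01 -1.96785643e-04]
```

step_arm(
  deltas=[
    [1,0,-15,-2.6,-5.7,0,-1],
    [1,0,-15,-2.6,-5.7,0,-1],
    [0,0,-15,-2.6,-5.7,0,-1],
    [0,0,-15,-2.6,-5.5,0,-1],
    [0,0,0,0,0,0,-1],
  ],
)

```text
clock: 38.3
tcp_pos: [0.4578, -0.2768, 0.1018]
orientation: [0.204, 0.209, 0.955, -0.042]
wrist_force: [-1.2, 1.5, -1.3]
finger_gap: 0.0548
grip_force: 32.2
```

step_arm(
  deltas=[
    [0,0,0,0,0,0,-1],
    [0,0,0,0,0,0,-1],
    [0,0,0,0,0,0,-1],
  ],
)

```text
clock: 38.6
tcp_pos: [0.4692, -0.2885, 0.1132]
orientation: [0.213, 0.209, 0.953, -0.048]
wrist_force: [0.0, -0.1, -0.1]
finger_gap: 0.055
grip_force: 32.2
```

```bash
python3 -c "from h import *;shelf_pose()"
```

```text
tcp in shelf mm [25.5  1.3 86.8] tooly·shelf [-0.002  1.    -0.001] toolz [ 0.003 -0.001 -1.   ] F [ 0.  -0.  -0.1] gap 0.054980508106645495 grip 32.24883198738098
```

step_arm(
  deltas=[
    [5.2,-2.8,-13.5,0,0,0,-1],
    [5.2,-2.8,-13.5,0,0,0,-1],
    [5.2,-2.8,-13.5,0,0,0,-1],
    [5.3,-2.8,-13.5,0,0,0,-1],
    [0,0,0,0,0,0,-1],
  ],
)

```text
clock: 39.1
tcp_pos: [0.4885, -0.2984, 0.0557]
orientation: [0.211, 0.209, 0.954, -0.046]
wrist_force: [-0.3, -0.2, -1.0]
finger_gap: 0.0549
grip_force: 32.2
```

step_arm(
  deltas=[
    [0,0,0,0,0,0,-1],
    [0.6,-0.3,-1.4,0,0,0,-1],
    [0,0,0,0,0,0,-1],
    [0,0,0,0,0,0,-1],
  ],
)

```text
clock: 39.5
tcp_pos: [0.4882, -0.2983, 0.0556]
orientation: [0.212, 0.21, 0.953, -0.047]
wrist_force: [0.3, -0.3, 1.0]
finger_gap: 0.0551
grip_force: 32.3
```

```bash
python3 -c "from h import *;shelf_pose()"
```

```text
tcp in shelf mm [20.5  0.4 25.6] tooly·shelf [-0.  1. -0.] toolz [ 0.001 -0.    -1.   ] F [ 0.8 -0.1  0.8] gap 0.05513907104200173 grip 32.26534187793732
```

step_arm(
  deltas=[
    [0.4,-0.2,-0.8,0,0,0,-1],
    [0.4,-0.2,-0.8,0,0,0,-1],
    [0,0,0,0,0,0,-1],
    [0,0,0,0,0,0,-1],
  ],
)

```text
clock: 39.9
tcp_pos: [0.4886, -0.2985, 0.0545]
orientation: [0.212, 0.21, 0.953, -0.047]
wrist_force: [-6.4, 4.6, 12.4]
finger_gap: 0.0551
grip_force: 33.7
```

```bash
python3 -c "from h import *;shelf_pose()"
```

```text
tcp in shelf mm [20.5  0.4 24.3] tooly·shelf [-0.     1.    -0.001] toolz [ 0.001 -0.001 -1.   ] F [-1.8  1.5 14.5] gap 0.055056062764632235 grip 33.71970355510712
```

step_arm(
  deltas=[
    [-0.2,0.1,0.6,0,0,0,-1],
    [-0.9,0.4,-0.4,0,0,0,-1],
    [-0.8,0.4,-0.4,0,0,0,-1],
    [0,0,0,0,0,0,-1],
    [0,0,0,0,0,0,-1],
  ],
)

```text
clock: 40.4
tcp_pos: [0.4885, -0.2985, 0.0546]
orientation: [0.213, 0.209, 0.953, -0.047]
wrist_force: [3.0, 0.2, 6.4]
finger_gap: 0.0546
grip_force: 32.7
```

```bash
python3 -c "from h import *;shelf_pose()"
```

```text
tcp in shelf mm [20.5  0.4 24.5] tooly·shelf [-0.001  1.    -0.   ] toolz [ 0.004 -0.    -1.   ] F [5.1 1.5 4.7] gap 0.054618532132913795 grip 32.74483859539032
```

step_arm(
  deltas=[
    [0,0,0,0,0,0,0.6],
    [0,0,0,0,0,0,0.6],
    [0,0,0,0,0,0,0.6],
    [-4,1.9,9,0,0,0,0.6],
    [-11,5,27,0,0,0,0.6],
  ],
)

```text
clock: 40.9
tcp_pos: [0.4699, -0.289, 0.0867]
orientation: [0.209, 0.21, 0.954, -0.045]
wrist_force: [0.5, -1.1, -0.6]
finger_gap: 0.0686
grip_force: 0.0
```

step_arm(
  deltas=[
    [-11,5,27,0,0,0,0.3],
    [0,35,35,2.6,5.7,0,0.3],
    [0,35,35,2.6,5.7,0,0.3],
    [0,35,30,2.6,5.7,0,0.3],
    [0,35,20,2.7,5.6,0,0],
  ],
)

```text
clock: 41.4
tcp_pos: [0.4613, -0.1494, 0.2352]
orientation: [0.007, 0.215, 0.977, -0.001]
wrist_force: [2.3, 0.4, -1.0]
finger_gap: 0.0435
grip_force: 0.0
```

step_arm(
  deltas=[
    [0,40,20,0,0,5,0],
    [0,40,0,0,0,5,0],
    [0,40,0,0,0,5,0],
    [0,0,0,0,0,6,0],
    [0,0,0,0,0,0,0],
  ],
)

```text
clock: 41.9
tcp_pos: [0.4607, -0.029, 0.2514]
orientation: [0.007, 0.032, 0.999, 0.0]
wrist_force: [0.1, -1.1, -0.9]
finger_gap: 0.0428
grip_force: 0.0
```

```bash
python3 look.py pics/j.png; python3 - <<'E'
from h import *
t=load("t.npz"); s=load("s.npz")
m=(t["image"][200:235,215:265].max(2)<60).astype(np.uint8)
n,l,st,ce=cv2.connectedComponentsWithStats(m); i=1+np.argmax(st[1:,4]); print(st[i],ce[i])
for h in (.157,.165): print(ray(t,ce[i][0]+215,ce[i][1]+200,h))
w=cloud(t)[200:235,215:265][l==i]; print("top z",np.nanpercentile(w,[5,50,95],axis=0).round(4).tolist())
print("expected px",proj(t,[.5837,.2244,.157]))
E
```

```text
[ 0.4607 -0.029   0.2514] [0.0066 0.0317 0.9995 0.0003] [-0.2393  0.0766 -0.1994  1.282   0.0034 -0.1759]
top 269 x [0.0044 0.0379] y [-0.0231  0.0274] z [0.0167 0.0351 0.0394]
  top face rect mm (x,y),size,ang [20.6  2.3] [34.7 53.9] 0.4
side 451 x [0.0018 0.0369] y [-0.0298  0.0261] z [0.0057 0.0337 0.0381]
  top face rect mm (x,y),size,ang [31.6  1.7] [75.5 91.9] 71.7
[  0  29  50   6 107] [24.82242991 31.19626168]
[0.54676423 0.21239181 0.157     ]
[0.5454458  0.21106718 0.165     ]
top z [[0.5441, 0.1582, 0.1386], [0.5489, 0.2145, 0.1465], [0.5532, 0.2717, 0.1517]]
expected px [[235.54239191 216.67408792]]
```

View pics/j.png

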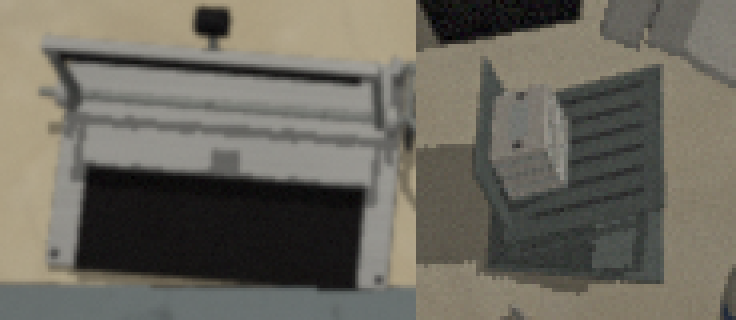

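All four cells are stacked neatly at (530,145). The knob is at (212,22) in the crop, where I expected it. Next I'll pinch the knob from above.

step_arm(
  deltas=[
    [20,42,0,0,0.7,0,0],
    [20,42,0,0,0,0,0],
    [20,42,0,0,0,0,0],
    [20,42,0,0,0,0,0],
    [20,42,0,0,0,0,0],
  ],
)

```text
clock: 42.5
tcp_pos: [0.5622, 0.1801, 0.2509]
orientation: [0.0, 0.035, 0.999, 0.0]
wrist_force: [1.3, -0.1, -0.1]
finger_gap: 0.0425
grip_force: 0.0
```

step_arm(
  deltas=[
    [23,42,0,0,0,0,0],
    [0,0,-15,0,0,0,0],
    [0,0,-15,0,0,0,0],
    [0,0,0,0,0,0,0],
    [0,0,0,0,0,0,0],
  ],
)

```text
clock: 43.0
tcp_pos: [0.5843, 0.2206, 0.2208]
orientation: [-0.0, 0.035, 0.999, 0.0]
wrist_force: [-0.7, 0.7, -1.0]
finger_gap: 0.0429
grip_force: 0.0
```

step_arm(
  deltas=[
    [0,2,-30,0,0,0,0],
    [0,0,-25,0,0,0,0],
    [0,0,-20,0,0,0,0],
    [0,0,0,0,0,0,0],
    [0,0,0,0,0,0,0],
  ],
)

```text
clock: 43.5
tcp_pos: [0.5848, 0.2232, 0.1472]
orientation: [0.001, 0.034, 0.999, 0.0]
wrist_force: [0.4, -0.1, 0.6]
finger_gap: 0.0429
grip_force: 0.0
```

step_arm(
  deltas=[
    [0,0,0,0,0,0,-1],
    [0,0,0,0,0,0,-1],
    [0,0,0,0,0,0,-1],
    [0,0,0,0,0,0,-1],
    [0,0,0,0,0,0,-1],
  ],
)

```text
clock: 44.0
tcp_pos: [0.5856, 0.2226, 0.1483]
orientation: [0.002, 0.034, 0.999, -0.001]
wrist_force: [-0.5, -4.8, 4.0]
finger_gap: 0.025
grip_force: 33.9
```

```bash
python3 - <<'E'
import numpy as np
th=np.linspace(1.85,-.06,21); e=np.radians(7.1)+th; x=92-129*np.cos(e); z=38+129*np.sin(e)
for i in range(20):
    d=x[i+1]-x[i]; print(i,round(th[i+1],2),np.round([d*.9978,-d*.0663,z[i+1]-z[i]],1))
E
```

```text
0 1.75 [-11.5   0.8   4.3]
1 1.66 [-11.9   0.8   3.2]
2 1.56 [-12.1   0.8   2. ]
3 1.47 [-12.3   0.8   0.8]
4 1.37 [-12.3   0.8  -0.3]
5 1.28 [-12.2   0.8  -1.5]
6 1.18 [-12.    0.8  -2.7]
7 1.09 [-11.7   0.8  -3.8]
8 0.99 [-11.3   0.7  -4.9]
9 0.9 [-10.8   0.7  -5.9]
10 0.8 [-10.1   0.7  -6.9]
11 0.7 [-9.4  0.6 -7.9]
12 0.61 [-8.6  0.6 -8.8]
13 0.51 [-7.8  0.5 -9.5]
14 0.42 [ -6.8   0.5 -10.2]
15 0.32 [ -5.8   0.4 -10.8]
16 0.23 [ -4.8   0.3 -11.4]
17 0.13 [ -3.7   0.2 -11.8]
18 0.04 [ -2.5   0.2 -12.1]
19 -0.06 [ -1.4   0.1 -12.2]
```

step_arm(
  deltas=[
    [-11.5,0.8,4.3,0,0,0,-1],
    [-11.9,0.8,3.2,0,0,0,-1],
    [-12.1,0.8,2,0,0,0,-1],
    [-12.3,0.8,0.8,0,0,0,-1],
    [0,0,0,0,0,0,-1],
  ],
)

```text
clock: 44.5
tcp_pos: [0.5378, 0.2262, 0.1587]
orientation: [0.003, 0.034, 0.999, -0.0]
wrist_force: [2.6, -5.4, 2.5]
finger_gap: 0.0256
grip_force: 33.4
```

step_arm(
  deltas=[
    [-12.3,0.8,-0.3,0,0,0,-1],
    [-12.2,0.8,-1.5,0,0,0,-1],
    [-12,0.8,-2.7,0,0,0,-1],
    [-11.7,0.8,-3.8,0,0,0,-1],
    [0,0,0,0,0,0,-1],
  ],
)

```text
clock: 45.0
tcp_pos: [0.4894, 0.2297, 0.151]
orientation: [0.003, 0.033, 0.999, 0.0]
wrist_force: [-0.8, -5.9, 10.5]
finger_gap: 0.0251
grip_force: 35.0
```

step_arm(
  deltas=[
    [-11.3,0.7,-4.4,0,0,0,-1],
    [-10.8,0.7,-5.4,0,0,0,-1],
    [-10.1,0.7,-6.9,0,0,0,-1],
    [-9.4,0.6,-7.9,0,0,0,-1],
    [0,0,0,0,0,0,-1],
  ],
)

```text
clock: 45.5
tcp_pos: [0.4458, 0.2329, 0.1251]
orientation: [0.001, 0.033, 0.999, 0.0]
wrist_force: [-5.8, -2.4, 11.3]
finger_gap: 0.0255
grip_force: 38.7
```

step_arm(
  deltas=[
    [-8.6,0.6,-8.8,0,0,0,-1],
    [-7.8,0.5,-9.5,0,0,0,-1],
    [-6.8,0.5,-10.2,0,0,0,-1],
    [-5.8,0.4,-10.8,0,0,0,-1],
    [0,0,0,0,0,0,-1],
  ],
)

```text
clock: 46.0
tcp_pos: [0.415, 0.2352, 0.0843]
orientation: [-0.001, 0.033, 0.999, 0.001]
wrist_force: [-8.3, -0.2, 6.8]
finger_gap: 0.025
grip_force: 46.4
```

step_arm(
  deltas=[
    [-4.3,0.3,-11.4,0,0,0,-1],
    [-3,0.2,-11.8,0,0,0,-1],
    [-2,0.2,-12.1,0,0,0,-1],
    [0,0,0,0,0,0,-1],
    [0,0,0,0,0,0,-1],
  ],
)

```text
clock: 46.5
tcp_pos: [0.4038, 0.2359, 0.0485]
orientation: [-0.004, 0.033, 0.999, 0.001]
wrist_force: [-12.1, 2.3, 6.9]
finger_gap: 0.0254
grip_force: 54.3
```

step_arm(
  deltas=[
    [-0.5,0,-5,0,0,0,-1],
    [0,0,-4,0,0,0,-1],
    [0,0,-3,0,0,0,-1],
    [0,0,0,0,0,0,-1],
    [0,0,0,0,0,0,-1],
  ],
)

```text
clock: 47.0
tcp_pos: [0.4024, 0.236, 0.0364]
orientation: [-0.005, 0.033, 0.999, 0.001]
wrist_force: [-14.4, 3.0, 7.3]
finger_gap: 0.0249
grip_force: 56.8
```

step_arm(
  deltas=[
    [1,0,-2,0,0,0,-1],
    [0.5,0,-1,0,0,0,-1],
    [0,0,0,0,0,0,-1],
    [0,0,0,0,0,0,-1],
  ],
)

```text
clock: 47.4
tcp_pos: [0.4022, 0.236, 0.0329]
orientation: [-0.006, 0.032, 0.999, 0.001]
wrist_force: [-18.0, 4.0, 7.8]
finger_gap: 0.0253
grip_force: 57.3
```

step_arm(
  deltas=[
    [-2.5,0,-1,0,0,0,-1],
    [0,0,-1,0,0,0,-1],
    [0,0,0,0,0,0,-1],
    [0,0,0,0,0,0,-1],
  ],
)

```text
clock: 47.8
tcp_pos: [0.4022, 0.2361, 0.0317]
orientation: [-0.004, 0.032, 0.999, 0.001]
wrist_force: [-13.1, 2.4, 7.3]
finger_gap: 0.0249
grip_force: 57.4
```

```bash
python3 - <<'E'
from workcell import *
from h import *
s=read_camera("side"); t=read_camera("top"); print(get_state()["wrist_force"],get_state()["tcp_pos"])
b=cv2.resize(s["image"][165:255,235:345,::-1],(704,576),interpolation=3); cv2.imwrite("pics/k.png",b)
E
```

```text
[-13.00642738   2.45901253   6.88443065] [0.40214426 0.23608221 0.03164669]
```

View pics/k.png

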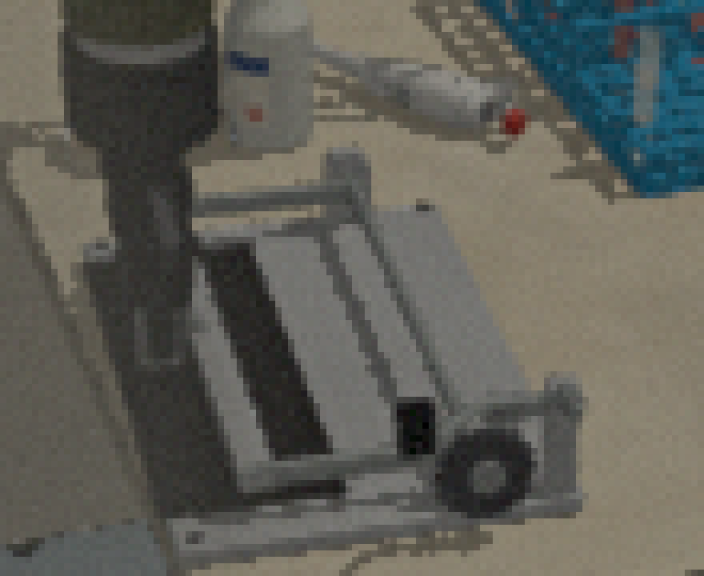

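step_arm(
  deltas=[
    [-2,0,-1.5,0,0,0,-1],
    [0,0,-1.5,0,0,0,-1],
    [0,0,0,0,0,0,-1],
    [0,0,0,0,0,0,-1],
  ],
)

```text
clock: 48.3
tcp_pos: [0.402, 0.2361, 0.0291]
orientation: [-0.002, 0.033, 0.999, 0.001]
wrist_force: [-9.5, 1.2, 5.8]
finger_gap: 0.0251
grip_force: 57.6
```

step_arm(
  deltas=[
    [0,0,0,0,0,0,-0.1],
    [0,0,0,0,0,0,-0.1],
    [0,0,0,0,0,0,-0.1],
    [0,0,20,0,0,0,-0.1],
    [0,0,40,0,0,0,-0.1],
  ],
)

```text
clock: 48.8
tcp_pos: [0.4029, 0.2347, 0.0871]
orientation: [-0.002, 0.033, 0.999, -0.001]
wrist_force: [0.3, -0.4, 0.1]
finger_gap: 0.0381
grip_force: 0.0
```

step_arm(
  deltas=[
    [0,0,40,0,0,0,-0.1],
    [-10,-30,20,0,0,0,-0.1],
    [-10,-45,0,0,0,0,-0.1],
    [-10,-45,0,0,0,0,-0.1],
    [0,-45,0,0,0,0,-0.1],
  ],
)

```text
clock: 49.3
tcp_pos: [0.3739, 0.0695, 0.1492]
orientation: [0.001, 0.032, 0.999, 0.0]
wrist_force: [1.3, -0.0, 0.5]
finger_gap: 0.0385
grip_force: 0.0
```

step_arm(
  deltas=[
    [0,-45,0,0,0,0,0],
    [0,-45,0,0,0,0,0],
    [0,-45,0,0,0,0,0],
    [0,-45,0,0,0,0,0],
    [0,0,0,0,0,0,0],
  ],
)

```text
clock: 49.8
tcp_pos: [0.376, -0.1149, 0.1494]
orientation: [0.002, 0.037, 0.999, -0.001]
wrist_force: [-0.6, 0.6, 1.0]
finger_gap: 0.0427
grip_force: 0.0
```

```bash
python3 look.py pics/l.png; python3 - <<'E'
from h import *
t0=load("top0.npz");t=load("t.npz");s0=load("side0.npz");s=load("s.npz")
def knob(c):
    m=(c["image"][278:300,225:250].max(2)<45); w=cloud(c)[278:300,225:250]
    k=m&(w[...,2]>.045)&(w[...,2]<.2); return k.sum(),np.nanmedian(w[k],axis=0)
print("knob before/after",knob(t0),knob(t))
o=np.array([.441,.2339]);ax=np.array([.9978,-.0663]);ay=np.array([.0663,.9978])
for nm,c0,c in(("top",t0,t),("side",s0,s)):
    for lab,cc in(("start",c0),("now",c)):
        w=cloud(cc).reshape(-1,3); x=(w[:,:2]-o)@ax; y=(w[:,:2]-o)@ay
        b=(abs(y)<.12)&(abs(y)>.03)&(x>-.04)&(x<.02)&(w[:,2]>.032)&(w[:,2]<.15)
        a=(abs(y+.191)<.012)&(x>.02)&(x<.08)&(w[:,2]>.05)&(w[:,2]<.2)
        print(nm,lab,"bar",b.sum(),np.median(w[b,2]) if b.any() else 0,np.median(x[b]) if b.any() else 0,"tab",a.sum(),np.percentile(w[a,2],[50,95]),np.median(x[a]))
E
```

```text
[ 0.376  -0.1149  0.1494] [ 0.0018  0.0373  0.9993 -0.0012] [-0.5012  0.0053 -0.5314  1.0298 -0.0004 -0.4264]
top 272 x [0.0051 0.0378] y [-0.0226  0.0272] z [0.0177 0.0347 0.0392]
  top face rect mm (x,y),size,ang [20.4  2.2] [33.9 53.5] 2.2
side 448 x [0.0019 0.0369] y [-0.0298  0.0258] z [0.0062 0.0333 0.0382]
  top face rect mm (x,y),size,ang [32.1  1.7] [77.4 96. ] 71.4
knob before/after (np.int64(81), array([0.4056125 , 0.23281378, 0.06499319])) (np.int64(90), array([0.40572383, 0.23503748, 0.06467211]))
top start bar 437 0.04030835010496214 -0.011262624092806194 tab 40 [0.10259049 0.10790858] 0.052624198909133474
top now bar 440 0.03994477378750816 -0.011166769823422979 tab 40 [0.10434982 0.10798731] 0.0525336362537438
side start bar 174 0.039630970184435954 -0.014007779539786101 tab 63 [0.09267835 0.1060841 ] 0.04799224232157508
side now bar 92 0.03940737779217163 -0.018832642469160547 tab 62 [0.09292011 0.10617164] 0.04774326819544775
```

View pics/l.png

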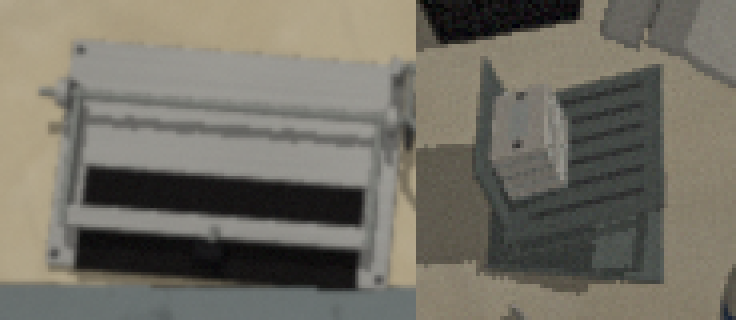

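The bar is shut at its original height, the pawl tab is down, and the stack is intact. I'm handing in.

```bash
python3 -c "
from workcell import *
print(hand_in())"
```

```text
the job is handed in; nothing more can be done
None
```

I handed the job in: all four flow cells are stacked neatly on the shelf against the backstop, and the last camera look showed the press bar shut with the pawl tab down; `hand_in()` gave no verdict.

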